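# Press the cap home on a sample cell with the locking clamp

## Robot

A 6-joint arm with a two-finger parallel gripper is mounted at the origin on the work surface. World frame = base frame: x ahead of the robot, y to its left, z up, the work surface at z = 0. Lengths are in m, angles in degrees, forces in N, time in s.
With the tool pointing down it reaches from about 0.375 to 0.9 m from the base axis. Payload 3.1 kg.
Tool frame: the origin (TCP) lies at the very end of the fingers, on their centre line; the grasp point (between the pads) lies 19 mm behind it; z points along the fingers, y is the direction in which the jaws open and shut (so a half turn about z gives the same grasp; the last joint's range is limited). The gripper opens to 87 mm and grips with 3 to 60 N. Pads are 19 mm wide; open, the fingers measure 117 mm over their backs; the gripper's body (75 mm by 190 mm) begins 51 mm behind the grasp point.
Start: joints at [-84.597, 30.224, 82.088, -0, 67.689, -10.227], TCP at [0.168, -0.602, 0.223] pointing down, gripper open.
Joint ranges: [-176.69, 176.69], [-43.24, 126.21], [12.49, 139.97], [-82, 262], [0, 151.66], [-163.58, 163.58]. Speed limits (degrees/s): [159.86, 159.86, 180, 180, 180, 180].

## Interface

Orientations are given as a 3x3 rotation matrix whose columns are the frame's x, y, z axes.
In Python, from rig import bot gives the robot as it stands. The module is installed in compiled form; this text tells all that it offers.
- The arm moves only by the tool play_rows, never from a script. Its argument "targets" is a list of rows, each a list of 7 numbers: the closure, from 0 (fully open) to 1 (shut), then the shift along the world's x, y, z in m, then the turn, a rotation vector about the world's x, y, z in rad. A call has 1 to 12 rows; each row shifts and turns the commanded pose from where the row before left it; what a row does not reach is not made up. A row lasts 1/8 s, in which the tool goes at most 62.5 mm and 10.7 degrees, less where a joint would pass 70% of its speed; a pose out of reach is approached as far as the arm can. A call with a gripper value outside its range is refused whole. The fingers move at their own pace and stop on an object; the grip force is fixed at half the most. Time passes only in rows, so rows that do not move let the fingers close. It gives the time, the measured TCP pose, the force and the opening at its end, in the units of the state.
- bot.read_state(): the state, without advancing time (a new reading comes with each control period).
- bot.capture(name): name is "scene" or "top" or "wrist"; returns the picture (400x640x3 uint8, blue, green, red); there is no depth.
- bot.get_calibration(name): a dict with "fx", "fy", "cx", "cy" (pixels), "R" (3x3) and "t" (3): a world point X has camera coordinates R X + t. Camera axes: x right, y down, z forward; pixel columns grow to the right and rows downward; lengths in m; the calibration is good to about 2 mm. The wrist camera is an equidistant fisheye: a pixel r from the principal point sees the ray r / f radians off the axis. A picture is of the moment at which its call begins: read the wrist's pose just before it. get_calibration takes no time and is no camera call; for the wrist camera it gives the pose at the moment of the call.
- bot.hand_in(): hands the job in, once; it reports no verdict.
The state is a dict: "time_s": time; "joint_positions": joint angles; "qvel": joint speeds; "tau": joint torques, N m; "position": TCP position; "tcp_rot": TCP orientation; "force": force on the tool from outside, world axes, zero at the start; "moment": the same for the moment, N m; "opening": opening from 0.0 (shut) to 1.0 (fully open).
Only numpy, scipy, OpenCV 4.12 (cv2) and the standard library are available. Lean on these libraries where they do the work, as an engineer would, in place of code of your own. Each camera call takes 0.05 s, during which the arm holds its last target. There are 200 camera calls.

## Task

Set the sample cell whose orange cap still stands proud upright into the nest of the bench clamp, in line with the jaws, let go of it, and swing the clamp's blue handle closed, gently and by feel, until it goes over centre and the clamp stays locked on the cell by itself with the cap pressed fully home. Then take the hand off the handle and flick the red release lever so that the clamp springs open, and leave the capped cell standing free in the nest. Do not force the handle or the lever against their stops, and leave the finished cell and everything else on the bench as they are.

Things in the scene. Friction and masses are not known exactly. Their poses are not given: they have to be found in the camera images.
- clamp: Locking clamp bolted to the bench: base plate 120 x 250 mm, 8 mm thick, blue anvil (fixed jaw), blue head (117 mm long, top 46 mm up) with moving jaw, blue handle, red lever. Origin: on the bench under the nest's centre; +y: from moving jaw to anvil, z up. Anvil face at y = +36 mm, top 52 mm up. A fixed steel grip bar (18 mm thick, top 31 mm up) runs to x 82, y -265 mm. All lower than 77 mm.
- nest (a point): Centre of the nest's floor, 8 mm above the bench, axes as the clamp's. The nest is the 36 mm wide slot between two steel rails (each 8 mm wide, 10 mm high, 60 mm long along the clamp's y), open towards both jaws. With the handle fully open the jaws are 66 mm apart (y = -30 to +36 mm).
- pad: Moving jaw's round black pad, 26 mm across, its axis 30 mm above the bench, on the steel plunger; moves along the clamp's +y as the handle closes (20 mm in all) and is sprung behind (about 30 N per mm). Origin: centre of its front face.
- pad_face (a point): Centre of the pad's front face (which points to the clamp's +y).
- pivot (a point): Point on the upright axis about which the handle swings, 60 mm above the bench, at x = 0, y = -150 mm in the clamp's frame. The handle's 0.6 rad of free play may be taken up or not at the start, and a stiff adjuster, set differently each time, shifts its whole swing by up to 0.3 rad: the locked stop lies from 0.02 to 0.64 rad past the clamp's -y direction and must be felt.
- handle: Moving handle: level bar 125 mm long from the pivot, its blue grip 14 mm wide, 22 mm high (49 to 71 mm above the bench). Origin on the pivot axis, x axis along the bar to its free end. Turns anticlockwise from above to close, first through up to 0.6 rad of free play, then 0.93 rad with the jaw to the locked stop, from pointing at the robot's side to pointing along the clamp's -y. More than 12 N on it is forcing it.
- grip (a point): Point to push on: middle of the blue grip, 100 mm from the pivot axis, 60 mm above the bench. Closing on a cell it gets heavier (up to about 7 N here), then passes over centre, the linkage snaps on to its stop by itself and stays locked; the handle is then slack for some 0.08 rad, then hard. With no cell it springs back. Once released, a spring throws it back by 0.7 rad or more: keep clear.
- lever: Red release lever on the head's far side. Origin on its upright hinge axis at x = 30, y = -105 mm in the clamp's frame, 52 mm above the bench; x axis along the lever, which points to the clamp's +x at rest, 68 mm long. Turns clockwise from above, tip towards the clamp's -y, at most 0.6 rad, and springs back. More than 30 N on it is forcing it.
- lever_tip (a point): Middle of the raised tab at the lever's tip (20 mm long, 10 mm thick, 52 to 76 mm above the bench), 58 mm from its hinge axis, 64 mm above the bench. Push it here towards the clamp's -y: about 5 N at first, after some 10 to 15 mm it gives way by itself and the clamp is released; stop at 35 mm.
- cell: Sample cell to be capped: white block 44 x 30 x 44 mm (length x, width y, height z) with a steel band, 150 g. Origin: centre of its underside. On its +x end an orange round cap, 26 mm across, 6 mm thick, axis 22 mm up, at first 6 mm off the block on a steel stem (56 mm over all). About 12 N pushes it in. Lies in the nest lengthwise along the jaw axis, either way round; the clamp pushes it to the anvil.
- cap_face (a point): Centre of the outer face of that orange cap: 34 mm from the cell's origin along the cell's x at the start, 28 mm when the cap is fully home against the block.
- cell_done: A like cell, already capped (its orange cap lies close on the block, 50 mm over all). Bystander: leave alone. The two cells may swap places.
- white_bottle: Bystander: white plastic bottle with white cap, 64 mm across, 150 mm tall; origin at the centre of its foot.
- red_cap_bottle: Bystander: white plastic bottle with red cap, 64 mm across, 150 mm tall; origin at the centre of its foot.
- amber_bottle: Bystander: amber glass bottle, 68 mm across, 130 mm tall; origin at the centre of its foot.
- blue_lid_jar: Bystander: white jar with a blue lid, 70 mm across, 80 mm tall; origin at the centre of its foot.
- crucible: Bystander: white porcelain crucible, 56 mm across, 40 mm tall; origin at the centre of its foot.
- spatula: Bystander: steel spatula 170 mm long lying on the bench; origin under its middle.
There are look-alikes about, which are no part of the job. Leave any turquoise look-alike of the cell alone.

How it is judged:
By the outcome, as a careful person would: the job done as asked, in the order asked, and still so for the second after the job is handed in, with the robot touching nothing.
It also fails if it takes over 72 s, if anything falls off the work surface, if the arm or the gripper's body presses on something with over 40 N, if the wrist force passes 120 N, or if a joint passes its speed limit or range.

## Working session

There is one attempt and no reset: what is moved stays moved. The work goes in short steps, Python scripts to look and compute and a tool call to move; the robot and the scene stay as the last step left them, time stands still between calls to the robot, and variables do not carry over. Pictures are saved under pics/ and viewed, about 8 in all and at most 12, crops included, and the job is handed in when it is done.

Besides the shell and the picture viewer there is one more tool, called after "Call:" by a JSON object that holds its "name" and its "arguments", one argument or row to a line. play_rows: Moves the arm, as the interface text tells. Its arguments: {"type":"object","properties":{"targets":{"type":"array","items":{"type":"array","items":{"type":"number"}}}},"required":["targets"]}

```bash
mkdir -p pics; cat > h.py <<'E'
import numpy as np, cv2
from rig import bot
def ray(cal,u,v):
    R=np.array(cal["R"]);t=np.array(cal["t"])
    d=np.array([(u-cal["cx"])/cal["fx"],(v-cal["cy"])/cal["fy"],1.])
    return -R.T@t, R.T@d
def wray(cal,u,v):
    R=np.array(cal["R"]);t=np.array(cal["t"])
    a=np.array([(u-cal["cx"])/cal["fx"],(v-cal["cy"])/cal["fy"]]);th=np.linalg.norm(a)
    d=np.r_[np.sin(th)*a/max(th,1e-9),np.cos(th)]
    return -R.T@t,R.T@d
def onz(cal,u,v,z,f=ray):
    o,d=f(cal,u,v);return o+d*(z-o[2])/d[2]
def proj(cal,X):
    c=np.array(cal["R"])@np.array(X)+np.array(cal["t"]);return np.array([cal["cx"]+cal["fx"]*c[0]/c[2],cal["cy"]+cal["fy"]*c[1]/c[2]])
def wproj(cal,X):
    c=np.array(cal["R"])@np.array(X)+np.array(cal["t"]);r=np.hypot(c[0],c[1]);th=np.arctan2(r,c[2])
    return np.array([cal["cx"]+cal["fx"]*th*c[0]/r,cal["cy"]+cal["fy"]*th*c[1]/r])
E
python3 - <<'E'
from h import *
for n in("scene","top"):
    im=bot.capture(n);cv2.imwrite(f"pics/{n}0.png",im);c=bot.get_calibration(n);print(n,im.shape,c["fx"],-np.array(c["R"]).T@c["t"])
s=bot.read_state();print(s["time_s"],s["force"],s["position"],s["tcp_rot"])
E
```

```text
scene (400, 640, 3) 456.15685122856564 [1.0969235  0.41758291 1.19635997]
top (400, 640, 3) 397.0093274023293 [ 0.42053104 -0.00931937  1.4012944 ]
0.1 [-0.19444932  0.12875429 -0.03562051] [ 0.1683214  -0.60123201  0.22166481] [[ 9.63025402e-01  2.69410515e-01 -2.24260287e-04]
 [ 2.69410434e-01 -9.63023499e-01  1.93857106e-03]
 [ 3.06303500e-04 -1.92731123e-03 -9.99998096e-01]]
```

View pics/top0.png

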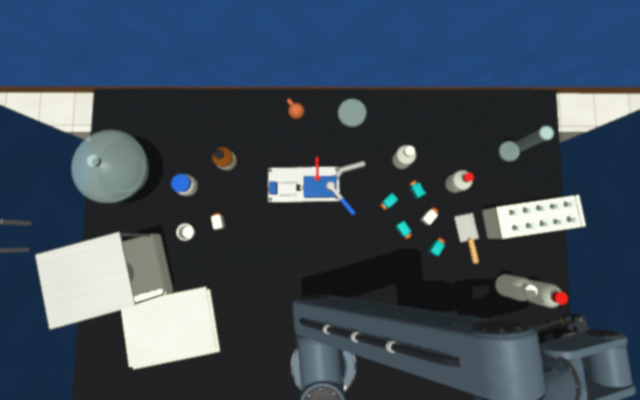

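View pics/scene0.png

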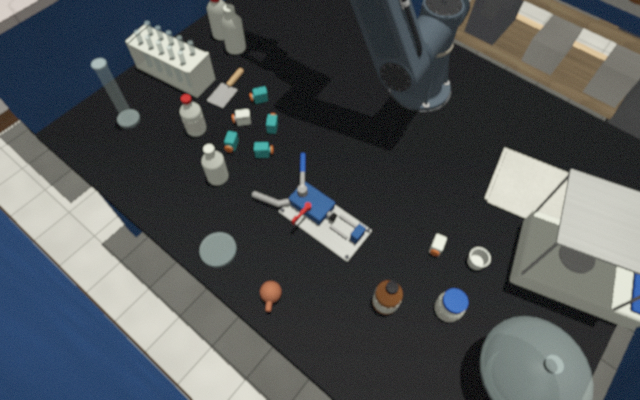

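The top view shows the clamp at about (305,185) with its anvil to the left (world +y). The white cells are at (430,216) and (218,221), the handle at (342,200) and the lever at (318,167). Next I enlarge both cells and the clamp.

```bash
python3 - <<'E'
from h import *
t=cv2.imread("pics/top0.png");s=cv2.imread("pics/scene0.png")
def cr(im,u,v,w,h,W,H): return cv2.resize(im[v-h//2:v+h//2,u-w//2:u+w//2],(W,H),interpolation=cv2.INTER_CUBIC)
a=np.hstack([cr(t,430,216,30,30,200,200),cr(t,218,221,30,30,200,200),cr(s,242,117,30,30,200,200),cr(s,438,244,30,30,200,200)])
b=np.hstack([cr(t,316,185,110,80,550,400)[:,:400],cr(s,305,215,140,140,400,400)])
cv2.imwrite("pics/c1.png",np.vstack([a,b]))
ct=bot.get_calibration("top");cs=bot.get_calibration("scene")
hsv=cv2.cvtColor(t,cv2.COLOR_BGR2HSV)
def blobs(m,box,nm,z,cal=ct,mn=6):
    x0,y0,x1,y1=box;k=np.zeros_like(m);k[y0:y1,x0:x1]=m[y0:y1,x0:x1]
    n,l,st,c=cv2.connectedComponentsWithStats(k)
    for i in range(1,n):
        if st[i,4]>=mn:
            pts=np.argwhere(l==i)[:,::-1].astype(np.float32)
            print(nm,st[i],c[i].round(1),onz(cal,*c[i],z)[:2].round(4),cv2.minAreaRect(pts))
H,S,V=cv2.split(hsv)
blue=((H>100)&(H<125)&(S>140)&(V>90)).astype(np.uint8)
red=(((H<6)|(H>174))&(S>150)&(V>120)).astype(np.uint8)
orange=((H>=4)&(H<20)&(S>120)&(V>110)).astype(np.uint8)
white=((S<60)&(V>150)).astype(np.uint8)
blobs(blue,(255,150,375,230),"blue",.046);blobs(red,(255,150,375,230),"red",.064)
for bx in((415,200,445,232),(203,206,233,236)):
    blobs(orange,bx,"orange",.022,mn=2);blobs(white,bx,"white",.044)
blobs(white,(255,150,345,230),"white",.008,mn=20)
E
```

```text
blue [304 177  32  20 474] [317.3 186.9] [0.6035 0.0219] ((319.5, 186.5), (19.0, 31.0), 90.0)
blue [270 183   6  10  60] [272.5 187.5] [0.6008 0.1761] ((272.5, 187.5), (9.0, 5.0), 90.0)
blue [340 198  16  18 115] [347.7 206.5] [ 0.536  -0.0828] ((347.8032531738281, 206.66392517089844), (19.461605072021484, 5.761660099029541), 50.19443130493164)
red [315 157   4  23  58] [316.7 166.3] [0.6719 0.0239] ((316.5, 168.0), (22.0, 3.0), 90.0)
orange [432 208   7   5  15] [435.2 209.5] [ 0.5286 -0.3884] ((435.12005615234375, 209.34002685546875), (6.600000381469727, 2.0), 36.869895935058594)
white [423 209  15  16 142] [429.7 216.5] [ 0.5028 -0.363 ] ((429.64752197265625, 216.6229248046875), (10.242951393127441, 14.2120943069458), 39.80556869506836)
orange [213 213   7   2   8] [215.9 213.4] [0.5124 0.375 ] ((215.9412078857422, 213.26473999023438), (0.9701424241065979, 6.063390731811523), 75.96376037597656)
white [211 215  12  14 134] [216.5 221.7] [0.4824 0.3659] ((216.46156311035156, 221.80767822265625), (13.532013893127441, 10.001923561096191), 78.69007110595703)
white [ 268  167   74   35 1454] [296.3 184.8] [0.6157 0.097 ] ((304.5, 184.0), (34.0, 73.0), 90.0)
white [319 167  26  10 204] [330.  171.1] [ 0.6654 -0.0223] ((331.5, 171.5), (9.0, 25.0), 90.0)
```

View pics/c1.png

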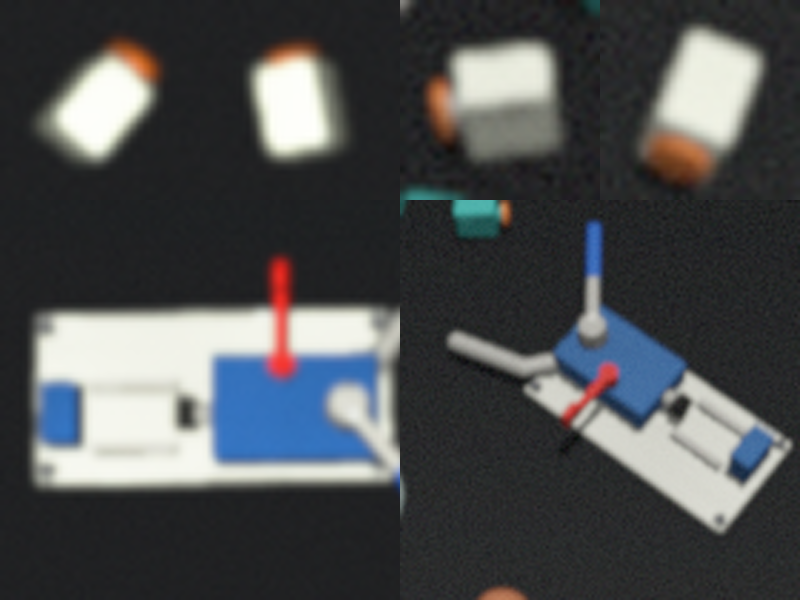

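The cell near (430,216) has its cap 36 mm out from the block centre against 31 mm for the other, so it looks like the proud one. I'll go above it and confirm from close by.

Call:
{"name": "play_rows", "arguments": {
  "targets": [
    [0,0.028,0.02,0,0,0,0.173],
    [0,0.028,0.02,0,0,0,0.173],
    [0,0.028,0.02,0,0,0,0.173],
    [0,0.028,0.02,0,0,0,0.173],
    [0,0.028,0.02,0,0,0,0.173],
    [0,0.028,0.02,0,0,0,0.173],
    [0,0.028,0.02,0,0,0,0.173],
    [0,0.028,0.02,0,0,0,0.173],
    [0,0.028,0.02,0,0,0,0.173],
    [0,0.028,0.02,0,0,0,0.173],
    [0,0.028,0.02,0,0,0,0.173],
    [0,0.028,0.02,0,0,0,0.173]
  ]
}}

```text
time_s: 1.6
position: [0.505, -0.3609, 0.222]
tcp_rot: [[-0.706, 0.708, -0.001], [0.708, 0.706, 0.001], [0.001, -0.0, -1.0]]
force: [-0.3, -0.3, -0.1]
opening: 1.003
```

Call:
{"name": "play_rows", "arguments": {
  "targets": [
    [0,0,0,0,0,0,0],
    [0,0,0,0,0,0,0]
  ]
}}

```text
time_s: 1.85
position: [0.5038, -0.3619, 0.2221]
tcp_rot: [[-0.701, 0.713, -0.001], [0.713, 0.701, 0.0], [0.001, -0.001, -1.0]]
force: [0.4, -0.7, 0.3]
opening: 0.997
```

```bash
python3 - <<'E'
from h import *
c=bot.get_calibration("wrist");w=bot.capture("wrist");cv2.imwrite("pics/w1.png",w);np.savez("pics/w1.npz",**c)
s=bot.read_state();print(s["position"].round(4) if hasattr(s["position"],"round") else s["position"],s["tcp_rot"])
print(c["fx"],c["cx"],c["cy"],-np.array(c["R"]).T@c["t"],np.array(c["R"])[2])
print(wproj(c,[.503,-.363,.044]))
t=bot.capture("top");cv2.imwrite("pics/top1.png",t)
E
```

```text
[ 0.5036 -0.3622  0.2222] [[-7.00669289e-01  7.13485484e-01 -1.00583192e-03]
 [ 7.13485650e-01  7.00669799e-01  2.45999937e-04]
 [ 8.80273433e-04 -5.45282040e-04 -9.99999464e-01]]
309.70691628693146 316.7473185487925 199.45703452274452 [ 0.45282857 -0.31057267  0.38591017] [ 0.18525916 -0.18783427 -0.96457106]
[315.77476266 181.53338874]
```

View pics/w1.png

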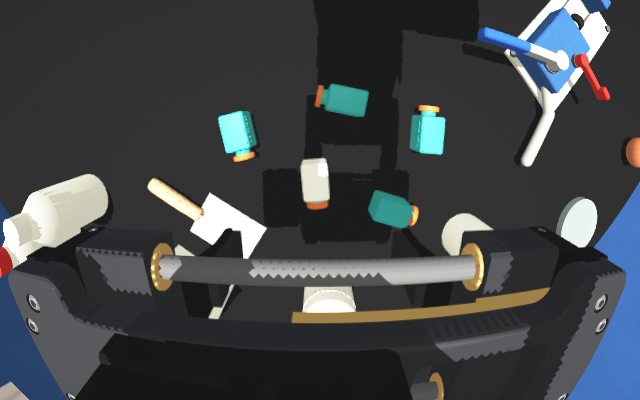

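The wrist view shows the white cell at (316,180) with its cap below at (317,204), and turquoise cells close on the right at (390,208). I'll enlarge it and measure.

```bash
python3 - <<'E'
from h import *
w=cv2.imread("pics/w1.png");c=dict(np.load("pics/w1.npz"))
cv2.imwrite("pics/c2.png",cv2.resize(w[150:220,270:440],(800,330),interpolation=cv2.INTER_CUBIC))
hsv=cv2.cvtColor(w,cv2.COLOR_BGR2HSV);H,S,V=cv2.split(hsv)
m=np.zeros(H.shape,np.uint8);m[150:225,290:345]=1
o=((H<22)&(S>110)&(V>70)).astype(np.uint8)*m; b=((S<70)&(V>120)).astype(np.uint8)*m
for n,k in(("or",o),("wh",b)):
    p=np.argwhere(k)[:,::-1];print(n,len(p),p.min(0),p.max(0))
    print(cv2.boxPoints(cv2.minAreaRect(p.astype(np.float32))).round(1).tolist())
for y in range(156,214,2): print(y,[tuple(int(v) for v in w[y,x]) for x in(306,316,324)], np.flatnonzero(b[y])[[0,-1]] if b[y].any() else "", np.flatnonzero(o[y])[[0,-1]] if o[y].any() else "")
E
```

```text
or 144 [306 201] [328 209]
[[305.79998779296875, 202.10000610351562], [328.0, 200.8000030517578], [328.3999938964844, 208.5], [306.29998779296875, 209.8000030517578]]
wh 1167 [300 158] [329 203]
[[299.29998779296875, 159.5], [326.79998779296875, 157.1999969482422], [330.5, 201.6999969482422], [303.0, 204.0]]
156 [(28, 27, 26), (29, 28, 27), (52, 51, 52)]  
158 [(43, 44, 43), (104, 117, 118), (149, 164, 165)] [317 324] 
160 [(192, 212, 212), (193, 214, 214), (213, 231, 231)] [303 326] 
162 [(192, 214, 214), (192, 214, 214), (223, 237, 237)] [302 326] 
164 [(202, 222, 222), (208, 228, 227), (255, 255, 255)] [301 327] 
166 [(215, 231, 232), (218, 233, 233), (255, 255, 255)] [300 327] 
168 [(217, 232, 232), (217, 232, 233), (255, 255, 255)] [300 327] 
170 [(217, 232, 233), (216, 232, 232), (255, 255, 255)] [301 327] 
172 [(215, 232, 232), (217, 232, 233), (255, 255, 255)] [301 328] 
174 [(215, 232, 232), (216, 232, 233), (255, 255, 255)] [301 328] 
176 [(215, 232, 231), (215, 232, 232), (238, 247, 247)] [301 328] 
178 [(215, 232, 232), (215, 232, 232), (215, 232, 232)] [301 328] 
180 [(2
[... 383 characters left out ...]
 [302 329] 
192 [(213, 231, 231), (213, 231, 230), (213, 231, 230)] [302 329] 
194 [(212, 230, 230), (212, 230, 230), (213, 231, 231)] [303 329] 
196 [(212, 230, 230), (214, 231, 231), (213, 231, 230)] [303 329] 
198 [(213, 230, 230), (213, 231, 230), (211, 229, 230)] [303 329] 
200 [(210, 229, 229), (208, 228, 228), (150, 175, 192)] [304 324] 
202 [(97, 114, 126), (152, 160, 164), (57, 101, 183)] [306 320] [307 328]
204 [(32, 50, 85), (62, 110, 187), (49, 102, 202)]  [306 328]
206 [(30, 37, 52), (50, 105, 207), (48, 101, 200)]  [307 327]
208 [(28, 27, 26), (46, 95, 187), (34, 55, 101)]  [307 324]
210 [(28, 27, 27), (28, 27, 27), (28, 27, 26)]  
212 [(29, 28, 27), (28, 27, 27), (27, 27, 26)]
```

View pics/c2.png

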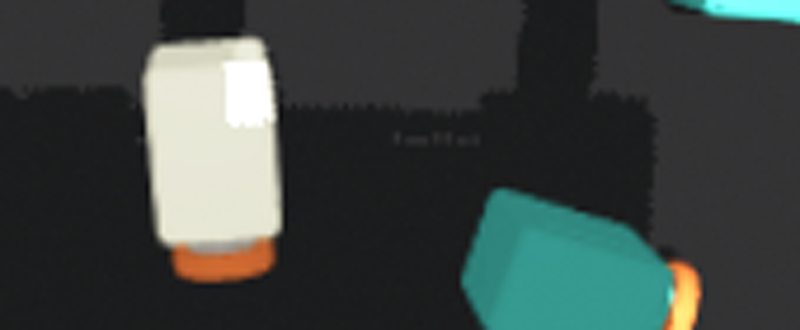

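```bash
python3 - <<'E'
from h import *
c=dict(np.load("pics/w1.npz"))
P=lambda u,v,z:onz(c,u,v,z,wray)[:2]
f=P(316.5,201.5,.044);b=P(313.5,164,.044);k=P(317.5,209.5,.035);k2=P(317.5,209.5,.022)
fl,fr,bl,br=P(303.5,201.5,.044),P(330,199.5,.044),P(300.5,166,.044),P(327.3,163.5,.044)
d=(f-b)/np.linalg.norm(f-b);m=(f+b)/2
print("top centre",m,"len",np.linalg.norm(f-b),"dir deg",np.degrees(np.arctan2(d[1],d[0])),"cap beyond",(k-f)@d,(k2-f)@d,"width",np.linalg.norm(fl-fr),np.linalg.norm(bl-br))
print("corner mean",(fl+fr+bl+br)/4,[np.degrees(np.arctan2(*(q)[::-1])) for q in(fl-bl,fr-br)])
ct=bot.get_calibration("top")
# clamp from top picture
t=cv2.imread("pics/top0.png");H,S,V=cv2.split(cv2.cvtColor(t,cv2.COLOR_BGR2HSV))
pl=(((S<60)&(V>150))|((H>100)&(H<125)&(S>140)&(V>90))).astype(np.uint8)
for u in range(275,335,8):
    col=np.flatnonzero(pl[155:215,u])+155;print(u,col[0],col[-1],P and onz(ct,u,col[0]-.5,.008)[:2].round(4),onz(ct,u,col[-1]+.5,.008)[:2].round(4))
for v in(172,180,195,200):
    r=np.flatnonzero(pl[v,255:345])+255;print(v,r[0],r[-1],onz(ct,r[0]-.5,v,.008)[:2].round(4),onz(ct,r[-1]+.5,v,.008)[:2].round(4))
bl=((H>100)&(H<125)&(S>140)&(V>90)).astype(np.uint8)
for v in(180,184,190,194):
    r=np.flatnonzero(bl[v,255:300])+255
    r2=np.flatnonzero(bl[v,300:325])+300;
    print("anvil",v,onz(ct,r[-1]+.5,v,.052)[:2].round(4) if len(r) else"","head front",onz(ct,r2[0]-.5,v,.046)[:2].round(4))
E
```

```text
top centre [ 0.50357721 -0.36480233] len 0.043526491673571456 dir deg -41.00727102890149 cap beyond 0.012431018283556049 0.01643476786110017 width 0.030469771499654928 0.030039999048571523
corner mean [ 0.503699   -0.36442734] [np.float64(-41.3071432201076), np.float64(-40.7080200421363)]
275 168 201 [0.6777 0.1737] [0.5561 0.1715]
283 168 201 [0.6778 0.1452] [0.5562 0.1433]
291 168 201 [0.6779 0.1167] [0.5563 0.1151]
299 167 201 [0.6816 0.0883] [0.5564 0.0869]
307 167 200 [0.6817 0.0598] [0.56   0.0587]
315 168 200 [0.6782 0.0312] [0.5601 0.0304]
323 167 200 [0.6819 0.0028] [0.5602 0.0022]
331 167 200 [ 0.682  -0.0257] [ 0.5603 -0.026 ]
172 269 341 [0.6614 0.1966] [ 0.6623 -0.0631]
180 268 338 [0.6326 0.1995] [ 0.6335 -0.0524]
195 268 340 [0.579  0.1985] [ 0.58   -0.0595]
200 269 344 [0.5613 0.1946] [ 0.5623 -0.0736]
anvil 180  head front [0.6273 0.0661]
anvil 184 [0.6121 0.1652] head front [0.6133 0.0659]
anvil 190 [0.5914 0.1648] head front [0.5925 0.0692]
anvil 194  head front [0.5786 0.0656]
```

The cap stands 12.4 mm beyond the block, so this is the proud one. Its block centre is (0.5036,-0.3646), heading -41°. I descend with the fingers part shut, clear of the turquoise cell, then grasp.

Call:
{"name": "play_rows", "arguments": {
  "targets": [
    [0.4,0,-0.0024,-0.04,0,0,0.079],
    [0.4,0,0,-0.04,0,0,0],
    [0.4,0,0,-0.04,0,0,0],
    [0.4,0,0,-0.03,0,0,0],
    [0.4,0,0,-0.03,0,0,0],
    [0.4,0,0,-0.025,0,0,0],
    [0.4,0,0,0,0,0,0],
    [0.4,0,0,0,0,0,0]
  ]
}}

```text
time_s: 2.95
position: [0.5044, -0.3653, 0.0184]
tcp_rot: [[-0.755, 0.656, 0.001], [0.656, 0.755, -0.001], [-0.001, -0.0, -1.0]]
force: [-0.1, 0.3, 0.4]
opening: 0.602
```

Call:
{"name": "play_rows", "arguments": {
  "targets": [
    [1,0,0,0,0,0,0],
    [1,0,0,0,0,0,0],
    [1,0,0,0,0,0,0],
    [1,0,0,0,0,0,0],
    [1,0,0,0,0,0,0],
    [1,0,0,0,0,0,0]
  ]
}}

```text
time_s: 3.7
position: [0.5047, -0.3646, 0.0182]
tcp_rot: [[-0.756, 0.655, 0.001], [0.655, 0.756, -0.001], [-0.001, -0.0, -1.0]]
force: [-0.3, -0.3, 6.6]
opening: 0.346
```

Call:
{"name": "play_rows", "arguments": {
  "targets": [
    [1,0,0,0.03,0,0,0],
    [1,0,0,0.05,0,0,0],
    [1,0,0,0.06,0,0,0],
    [1,0,0,0.04,0,0,0],
    [1,0.008,0.04,0,0,0,-0.084],
    [1,0.008,0.04,0,0,0,-0.084],
    [1,0.008,0.04,0,0,0,-0.084],
    [1,0.008,0.04,0,0,0,-0.084],
    [1,0.008,0.04,0,0,0,-0.084]
  ]
}}

```text
time_s: 4.82
position: [0.544, -0.1625, 0.1967]
tcp_rot: [[-0.421, 0.907, -0.001], [0.907, 0.421, 0.001], [0.002, -0.001, -1.0]]
force: [-0.0, -0.3, -1.2]
opening: 0.345
```

Call:
{"name": "play_rows", "arguments": {
  "targets": [
    [1,0.011,0.045,0,0,0,-0.084],
    [1,0.011,0.045,0,0,0,-0.084],
    [1,0.011,0.045,0,0,0,-0.084],
    [1,0.012,0.045,0,0,0,-0.084],
    [1,0.012,0.045,0,0,0,-0.082],
    [1,0,0,0,0,0,0],
    [1,0,0,0,0,0,0]
  ]
}}

```text
time_s: 5.7
position: [0.6006, 0.0608, 0.1967]
tcp_rot: [[-0.02, 1.0, -0.002], [1.0, 0.02, -0.0], [-0.0, -0.002, -1.0]]
force: [0.7, -0.8, -1.9]
opening: 0.343
```

```bash
python3 - <<'E'
from h import *
c=bot.get_calibration("wrist");w=bot.capture("wrist");cv2.imwrite("pics/w2.png",w);np.savez("pics/w2.npz",**c)
for n,X in dict(nest=[.602,.129,.008],anv=[.602,.165,.052]).items():print(n,wproj(c,X))
E
```

```text
nest [319.75383954 119.9969439 ]
anv [320.94737552  84.46777642]
```

View pics/w2.png

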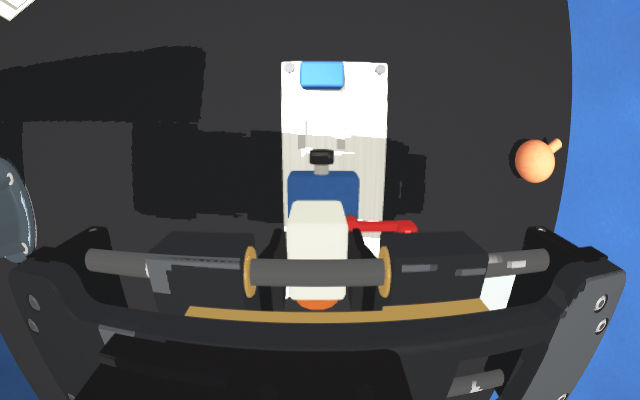

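```bash
python3 - <<'E'
from h import *
w=cv2.imread("pics/w2.png");c=dict(np.load("pics/w2.npz"))
cv2.imwrite("pics/c3.png",cv2.resize(w[55:205,270:400],(520,600),interpolation=cv2.INTER_CUBIC))
P=lambda u,v,z:onz(c,u,v,z,wray)[:2].round(4)
H,S,V=cv2.split(cv2.cvtColor(w,cv2.COLOR_BGR2HSV))
bl=((H>98)&(H<125)&(S>120)&(V>60)).astype(np.uint8)
for v in range(60,94,3):
    r=np.flatnonzero(bl[v,290:360])+290
    if len(r):print("anv",v,r[0],r[-1],P((r[0]+r[-1])/2,v,.052),[tuple(map(int,w[v,322]))])
for v in range(166,200,5):
    r=np.flatnonzero(bl[v,270:375])+270
    if len(r):print("head",v,r[0],r[-1],P(r[0]-.5,v,.046),P(r[-1]+.5,v,.046))
g=V.astype(int)
for v in(95,105,115,125):
    print("plate",v,[ (u,P(u,v,.008)) for u in (np.flatnonzero(np.abs(np.diff(g[v,270:400]))>40)+270)])
blk=(V[145:170,300:345]<45);p=np.argwhere(blk);print("pad",p.min(0)+[145,300],p.max(0)+[145,300])
E
```

```text
anv 63 302 342 [0.6026 0.1868] [(254, 211, 126)]
anv 66 301 342 [0.6021 0.1837] [(255, 224, 133)]
anv 69 301 342 [0.6022 0.1807] [(255, 224, 133)]
anv 72 300 343 [0.6023 0.1776] [(255, 224, 135)]
anv 75 300 343 [0.6023 0.1746] [(255, 225, 136)]
anv 78 300 343 [0.6024 0.1715] [(255, 226, 137)]
anv 81 300 343 [0.6025 0.1685] [(255, 227, 138)]
anv 84 301 343 [0.603  0.1655] [(253, 204, 120)]
anv 87 303 340 [0.6026 0.1625] [(125, 80, 48)]
head 171 293 351 [0.5748 0.0765] [0.6357 0.0779]
head 176 289 356 [0.5706 0.0712] [0.6412 0.0728]
head 181 288 358 [0.5696 0.0659] [0.6436 0.0676]
head 186 288 358 [0.5696 0.0605] [0.6438 0.0622]
head 191 288 357 [0.5696 0.0552] [0.6431 0.0568]
head 196 288 357 [0.5696 0.0497] [0.6434 0.0514]
plate 95 [(np.int64(280), array([0.5567, 0.1571])), (np.int64(281), array([0.5578, 0.1571])), (np.int64(386), array([0.6767, 0.1611])), (np.int64(387), array([0.6779, 0.1612]))]
plate 105 [(np.int64(280), array([0.5569, 0.1456])), (np.int64(387), array([0.6782, 0.1496]))]
plate 115 [(np.int64(280), array([0.557 , 0.1342])), (np.int64(386), array([0.6775, 0.1379])), (np.int64(387), array([0.6787, 0.138 ]))]
plate 125 [(np.int64(280), array([0.5571, 0.1227])), (np.int64(386), array([0.678 , 0.1264]))]
pad [151 311] [163 332]
```

View pics/c3.png

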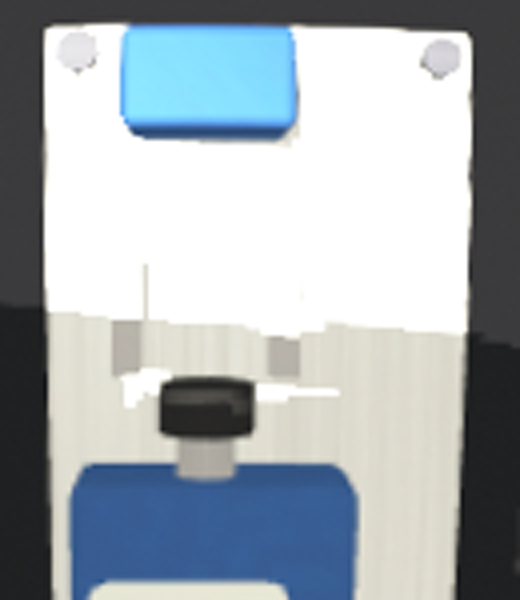

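```bash
python3 - <<'E'
from h import *
w=cv2.imread("pics/w2.png");c=dict(np.load("pics/w2.npz"))
P=lambda u,v,z:onz(c,u,v,z,wray)[:2].round(4)
print("rails",P(305.5,141,.018),P(337,141,.018),P(298.3,141,.018),P(345,141,.018))
print("pad front",P(321.5,149.5,.043),P(321.5,149.5,.04)); print("anv",P(322,85.5,.052))
g=cv2.cvtColor(w,cv2.COLOR_BGR2GRAY).astype(int)
H,S,V=cv2.split(cv2.cvtColor(w,cv2.COLOR_BGR2HSV))
m=((S<50)&(V>140))
for v in(204,210,220,225,235,245,290,295):
    r=np.flatnonzero(m[v,280:358])+280
    if len(r): print(v,r[0],r[-1],P(r[0]-.5,v,.2225),P(r[-1]+.5,v,.2225))
s=bot.read_state();print(np.round(s["position"],4),np.round(s["tcp_rot"],3).tolist())
E
```

```text
rails [0.5867 0.1055] [0.6215 0.1063] [0.5788 0.1054] [0.6303 0.1066]
pad front [0.6042 0.0991] [0.6042 0.0988]
anv [0.6031 0.164 ]
204 283 341 [0.5837 0.0925] [0.6112 0.0931]
210 283 343 [0.5837 0.0896] [0.6122 0.0902]
220 284 345 [0.5841 0.0846] [0.6134 0.0853]
225 284 347 [0.5841 0.0821] [0.6145 0.0828]
235 286 347 [0.585 0.077] [0.6148 0.0777]
245 287 347 [0.5854 0.0718] [0.6151 0.0724]
290 286 345 [0.5844 0.0459] [0.6156 0.0466]
295 286 344 [0.5844 0.0427] [0.6153 0.0435]
[0.6008 0.0601 0.1969] [[-0.019, 1.0, -0.002], [1.0, 0.019, -0.0], [-0.0, -0.002, -1.0]]
```

Call:
{"name": "play_rows", "arguments": {
  "targets": [
    [1,0.0027,0.038,0,0,0,0],
    [1,0,0.039,0,0,0,0],
    [1,0,0,-0.04,0,0,0],
    [1,0,0,-0.05,0,0,0],
    [1,0,0,-0.04,0,0,0],
    [1,0,0,-0.024,0,0,0],
    [1,0,0,0,0,0,0],
    [1,0,0,0,0,0,0],
    [1,0,0,0,0,0,0]
  ]
}}

```text
time_s: 6.88
position: [0.6054, 0.1374, 0.0452]
tcp_rot: [[-0.018, 1.0, 0.003], [1.0, 0.018, 0.0], [0.0, 0.003, -1.0]]
force: [0.5, 0.2, -1.4]
opening: 0.344
```

```bash
python3 - <<'E'
from h import *
c=bot.get_calibration("wrist");w=bot.capture("wrist");cv2.imwrite("pics/w3.png",w[:,150:490]);np.savez("pics/w3.npz",**c)
t=bot.capture("scene");cv2.imwrite("pics/s3.png",cv2.resize(t[170:270,250:390],(700,500),interpolation=cv2.INTER_CUBIC))
a=cv2.resize(w[60:400,180:460],(494,600));b=cv2.resize(t[190:260,300:380],(300,262),interpolation=cv2.INTER_CUBIC)
o=np.zeros((600,794,3),np.uint8);o[:,:494]=a;o[:262,494:]=b;cv2.imwrite("pics/m3.png",o)
s=bot.read_state();print(np.round(s["position"],4),np.round(s["force"],2))
E
```

```text
[0.605  0.1377 0.045 ] [ 0.75 -0.07 -1.04]
```

View pics/m3.png

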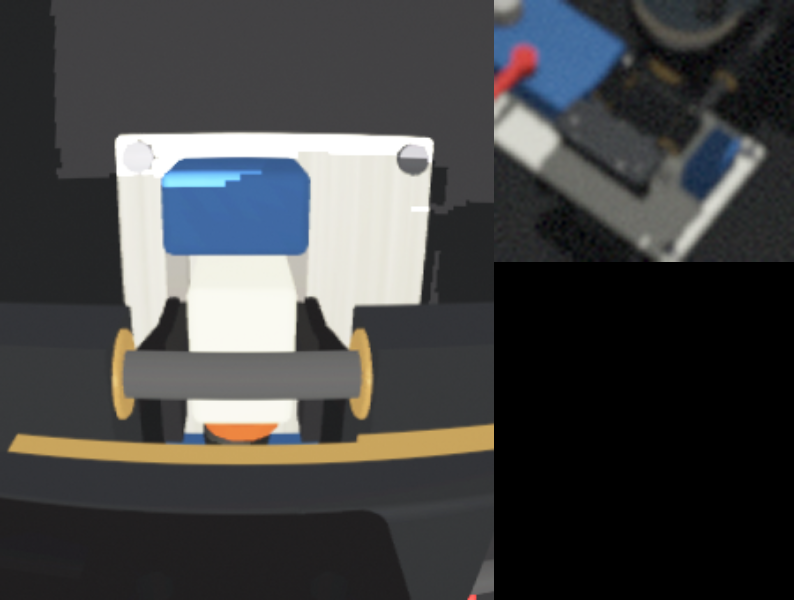

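The block sits between the rails, about 1 mm too far to +x. I nudge it and lower it.

Call:
{"name": "play_rows", "arguments": {
  "targets": [
    [1,-0.0012,0,-0.006,0,0,0],
    [1,0,0,-0.006,0,0,0],
    [1,0,0,-0.004,0,0,0],
    [1,0,0,0,0,0,0],
    [1,0,0,0,0,0,0]
  ]
}}

```text
time_s: 7.6
position: [0.603, 0.1378, 0.0274]
tcp_rot: [[-0.019, 1.0, -0.0], [1.0, 0.019, 0.0], [0.0, -0.0, -1.0]]
force: [-0.1, 0.6, -0.9]
opening: 0.34
```

Call:
{"name": "play_rows", "arguments": {
  "targets": [
    [1,0,0,-0.002,0,0,0],
    [1,0,0,0,0,0,0],
    [1,0,0,0,0,0,0]
  ]
}}

```text
time_s: 7.98
position: [0.6033, 0.1378, 0.0262]
tcp_rot: [[-0.019, 1.0, 0.001], [1.0, 0.019, 0.0], [0.0, 0.001, -1.0]]
force: [-1.7, 0.7, 4.0]
opening: 0.342
```

Call:
{"name": "play_rows", "arguments": {
  "targets": [
    [0.4,0,0,0,0,0,0],
    [0.4,0,0,0,0,0,0],
    [0.4,0,0,0,0,0,0],
    [0.4,0,0,0,0,0,0],
    [0.4,0,0,0.02,0,0,0],
    [0.4,0,0,0.03,0,0,0],
    [0.4,0,0,0.05,0,0,0],
    [0.4,0,0,0.05,0,0,0]
  ]
}}

```text
time_s: 8.98
position: [0.6029, 0.1378, 0.1782]
tcp_rot: [[-0.019, 1.0, 0.001], [1.0, 0.019, 0.0], [0.0, 0.001, -1.0]]
force: [1.6, 0.2, -1.1]
opening: 0.6
```

Call:
{"name": "play_rows", "arguments": {
  "targets": [
    [1,-0.012,-0.034,0,0,0,-0.125],
    [1,-0.012,-0.034,0,0,0,-0.125],
    [1,-0.012,-0.034,0,0,0,-0.125],
    [1,-0.012,-0.034,0,0,0,-0.125],
    [1,-0.012,-0.034,0,0,0,-0.125],
    [1,-0.015,-0.015,0,0,0,-0.125],
    [1,-0.018,-0.015,0,0,0,-0.123],
    [1,0,0,0,0,0,0],
    [1,0,0,0,0,0,0]
  ]
}}

```text
time_s: 10.1
position: [0.5108, -0.0622, 0.1765]
tcp_rot: [[0.753, 0.658, 0.002], [0.658, -0.753, -0.0], [0.001, 0.002, -1.0]]
force: [0.3, -0.9, -0.1]
opening: 0.005
```

```bash
python3 - <<'E'
from h import *
c=bot.get_calibration("wrist");w=bot.capture("wrist");cv2.imwrite("pics/w4.png",w);np.savez("pics/w4.npz",**c)
o=np.array([.6037,.1287,0]);a=np.radians(1.15);R=np.array([[np.cos(a),-np.sin(a),0],[np.sin(a),np.cos(a),0],[0,0,1]])
H,S,V=cv2.split(cv2.cvtColor(w,cv2.COLOR_BGR2HSV))
for n,X in dict(pivot=[0,-.15,.07],anv=[0,.036,.052],nest=[0,0,.008],lev=[.088,-.105,.076]).items():
    X=o+R@X;print(n,X.round(4),wproj(c,X).round(1))
s=bot.read_state();print(np.round(s["position"],4),np.round(s["force"],2),np.round(s["joint_positions"],1))
E
```

```text
pivot [ 0.6067 -0.0213  0.07  ] [354.1  86.2]
anv [0.603  0.1647 0.052 ] [205.6 -20.3]
nest [0.6037 0.1287 0.008 ] [241.1  10. ]
lev [0.6938 0.0255 0.076 ] [378.8 -15.9]
[ 0.5109 -0.062   0.1763] [ 0.68 -0.48 -0.18] [-19.4  25.5 100.7   0.   53.7  29.4]
```

View pics/w4.png

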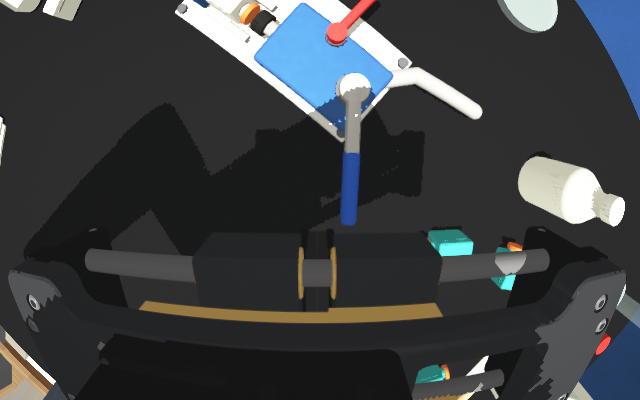

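The cell stands in the nest with its cap facing the pad, top left at (250,13). The handle runs from the pivot (354,88) to its tip (348,224). Computing its angle.

```bash
cat >> h.py <<'E'
PV=np.array([.6067,-.0213])
def hand(c,w,show=True):
    H,S,V=cv2.split(cv2.cvtColor(w,cv2.COLOR_BGR2HSV))
    m=((H>98)&(H<128)&(S>120)&(V>50)).astype(np.uint8)
    n,l,st,cc=cv2.connectedComponentsWithStats(m)
    for i in range(1,n):
        if st[i,4]<80: continue
        v,u=np.nonzero(l==i)
        P=np.array([onz(c,a,b,.068,wray)[:2] for a,b in zip(u[::3],v[::3])])-PV
        r=np.hypot(*P.T)
        if np.median(r)<.14 and r.min()>.045:
            a=np.degrees(np.arctan2(P[:,1].mean(),P[:,0].mean()))%360
            print("handle angle",a.round(1),"r",r.min().round(4),r.max().round(4),"px",st[i])
E
python3 - <<'E'
from h import *
hand(dict(np.load("pics/w4.npz")),cv2.imread("pics/w4.png"))
E
```

```text
handle angle 219.7 r 0.0579 0.1267 px [ 340  151   21   75 1272]
```

Call:
{"name": "play_rows", "arguments": {
  "targets": [
    [1,0,0,-0.045,0,0,0],
    [1,0,0,-0.045,0,0,0],
    [1,0,0,-0.036,0,0,0],
    [1,0,0,0,0,0,0],
    [1,0,0,0,0,0,0]
  ]
}}

```text
time_s: 10.78
position: [0.5111, -0.0622, 0.0504]
tcp_rot: [[0.753, 0.658, 0.002], [0.658, -0.753, -0.001], [0.001, 0.002, -1.0]]
force: [-0.2, -0.4, 0.6]
opening: 0.003
```

Call:
{"name": "play_rows", "arguments": {
  "targets": [
    [1,0.0013,-0.0015,0,0,0,0],
    [1,0.0013,-0.0015,0,0,0,0],
    [1,0.0013,-0.0015,0,0,0,0],
    [1,0,0,0,0,0,0],
    [1,0,0,0,0,0,0]
  ]
}}

```text
time_s: 11.4
position: [0.5137, -0.0668, 0.0496]
tcp_rot: [[0.754, 0.657, -0.0], [0.657, -0.754, 0.0], [-0.0, -0.0, -1.0]]
force: [0.4, 0.2, 0.6]
opening: 0.0
```

```bash
cat >> h.py <<'E'
def arc(a0,r,d,da,n):
    f=lambda a:PV+r*np.array([np.cos(a),np.sin(a)])-d*np.array([-np.sin(a),np.cos(a)])
    a=np.radians(a0)
    for i in range(n):
        q=f(a+np.radians(da))-f(a);a+=np.radians(da);print(round(np.degrees(a),1),q.round(4),f(a).round(4))
def where():
    s=bot.read_state();p=np.array(s["position"][:2])-PV;R=np.array(s["tcp_rot"])
    print("t",s["time_s"],"pos",np.round(s["position"],4),"F",np.round(s["force"],1),"y ang",np.degrees(np.arctan2(R[1,1],R[0,1])).round(1),"opening",s["opening"])
    t=R[:2,1];u=np.array([t[1],-t[0]]);print("r",-(p@-u).round(4) if 0 else (p@u).round(4),"behind",(-p@t).round(4),"Ft",(np.array(s["force"][:2])@t).round(2))
E
python3 - <<'E'
from h import *
where();arc(220,.1,.022,4,22)
E
```

```text
t 11.4 pos [ 0.5137 -0.0668  0.0496] F [0.4 0.2 0.6] y ang -48.9 opening 0.00041318184344546537
r 0.1 behind 0.0268 Ft 0.15
224.0 [ 0.0035 -0.0062] [ 0.5195 -0.0749]
228.0 [ 0.004 -0.006] [ 0.5234 -0.0809]
232.0 [ 0.0044 -0.0057] [ 0.5278 -0.0866]
236.0 [ 0.0047 -0.0053] [ 0.5325 -0.0919]
240.0 [ 0.0051 -0.005 ] [ 0.5376 -0.0969]
244.0 [ 0.0054 -0.0046] [ 0.5431 -0.1015]
248.0 [ 0.0058 -0.0042] [ 0.5488 -0.1058]
252.0 [ 0.006  -0.0038] [ 0.5549 -0.1096]
256.0 [ 0.0063 -0.0034] [ 0.5612 -0.113 ]
260.0 [ 0.0065 -0.003 ] [ 0.5677 -0.116 ]
264.0 [ 0.0067 -0.0025] [ 0.5744 -0.1185]
268.0 [ 0.0069 -0.002 ] [ 0.5812 -0.1205]
272.0 [ 0.007  -0.0015] [ 0.5882 -0.122 ]
276.0 [ 0.0071 -0.001 ] [ 0.5953 -0.1231]
280.0 [ 0.0071 -0.0005] [ 0.6024 -0.1236]
284.0 [ 0.0071 -0.0001] [ 0.6095 -0.1237]
288.0 [0.0071 0.0004] [ 0.6167 -0.1232]
292.0 [0.0071 0.0009] [ 0.6238 -0.1223]
296.0 [0.007  0.0014] [ 0.6308 -0.1208]
300.0 [0.0069 0.0019] [ 0.6376 -0.1189]
304.0 [0.0067 0.0024] [ 0.6444 -0.1165]
308.0 [0.0065 0.0029] [ 0.6509 -0.1136]
```

Call:
{"name": "play_rows", "arguments": {
  "targets": [
    [1,0.0031,-0.0037,0,0,0,0],
    [1,0.0018,-0.0031,0,0,0,0.035],
    [1,0.0018,-0.0031,0,0,0,0.035],
    [1,0.002,-0.003,0,0,0,0.035],
    [1,0,0,0,0,0,0]
  ]
}}

```text
time_s: 12.02
position: [0.5229, -0.0801, 0.0495]
tcp_rot: [[0.681, 0.732, 0.0], [0.732, -0.681, -0.0], [0.0, 0.0, -1.0]]
force: [-0.2, -0.4, -0.6]
opening: 0.004
```

Call:
{"name": "play_rows", "arguments": {
  "targets": [
    [1,0.002,-0.003,0,0,0,0.035],
    [1,0.0022,-0.0029,0,0,0,0.035],
    [1,0.0022,-0.0028,0,0,0,0.035],
    [1,0.0023,-0.0027,0,0,0,0.035],
    [1,0,0,0,0,0,0]
  ]
}}

```text
time_s: 12.65
position: [0.5314, -0.0912, 0.0495]
tcp_rot: [[0.573, 0.82, 0.0], [0.82, -0.573, -0.0], [0.0, 0.0, -1.0]]
force: [-0.1, -0.4, 0.5]
opening: 0.01
```

```bash
python3 - <<'E'
from h import *
where()
c=bot.get_calibration("wrist");w=bot.capture("wrist");cv2.imwrite("pics/w5.png",w);np.savez("pics/w5.npz",**c);hand(c,w)
E
```

```text
t 12.65 pos [ 0.5314 -0.0912  0.0495] F [-0.1 -0.4  0.5] y ang -35.0 opening 0.009931912838111632
r 0.1005 behind 0.0217 Ft 0.12
handle angle 231.9 r 0.0567 0.0865 px [ 336  174   36   60 1687]
```

Call:
{"name": "play_rows", "arguments": {
  "targets": [
    [1,0.0024,-0.0026,0,0,0,0.035],
    [1,0.0025,-0.0025,0,0,0,0.035],
    [1,0.0026,-0.0024,0,0,0,0.035],
    [1,0.0027,-0.0023,0,0,0,0.035],
    [1,0,0,0,0,0,0]
  ]
}}

```text
time_s: 13.32
position: [0.5418, -0.1011, 0.0496]
tcp_rot: [[0.452, 0.892, 0.001], [0.892, -0.452, -0.0], [0.0, 0.001, -1.0]]
force: [0.1, 0.6, -0.2]
opening: 0.006
```

Call:
{"name": "play_rows", "arguments": {
  "targets": [
    [1,0.0028,-0.0022,0,0,0,0.035],
    [1,0.0029,-0.0021,0,0,0,0.035],
    [1,0.003,-0.002,0,0,0,0.035],
    [1,0.003,-0.0019,0,0,0,0.035],
    [1,0,0,0,0,0,0]
  ]
}}

```text
time_s: 13.95
position: [0.5534, -0.1093, 0.0495]
tcp_rot: [[0.323, 0.946, 0.0], [0.946, -0.323, -0.0], [-0.0, 0.0, -1.0]]
force: [-0.5, -0.3, 0.9]
opening: 0.004
```

Call:
{"name": "play_rows", "arguments": {
  "targets": [
    [1,0.0031,-0.0018,0,0,0,0.035],
    [1,0.0031,-0.0017,0,0,0,0.035],
    [1,0,0,0,0,0,0]
  ]
}}

```text
time_s: 14.32
position: [0.5583, -0.1124, 0.0492]
tcp_rot: [[0.256, 0.967, -0.002], [0.967, -0.256, 0.001], [0.0, -0.003, -1.0]]
force: [-3.8, -0.4, 0.8]
opening: 0.004
```

```bash
cat >> h.py <<'E'
def pic(n):
    c=bot.get_calibration("wrist");w=bot.capture("wrist");cv2.imwrite(f"pics/{n}.png",w);np.savez(f"pics/{n}.npz",**c);hand(c,w)
E
python3 - <<'E'
from h import *
where();pic("w6")
E
```

```text
t 14.325 pos [ 0.5583 -0.1124  0.0492] F [-3.8 -0.4  0.8] y ang -14.8 opening 0.003857869042934383
r 0.1004 behind 0.0235 Ft -3.56
handle angle 249.0 r 0.0571 0.0887 px [ 332  174   37   63 1696]
```

Free play ended near 254° and the load is coming on (3.6 N). I continue in small steps, reading the force each time.

Call:
{"name": "play_rows", "arguments": {
  "targets": [
    [1,0.0031,-0.0016,0,0,0,0.035],
    [1,0.0032,-0.0016,0,0,0,0.035],
    [1,0,0,0,0,0,0]
  ]
}}

```text
time_s: 14.75
position: [0.5659, -0.1159, 0.0495]
tcp_rot: [[0.188, 0.982, 0.0], [0.982, -0.188, -0.0], [-0.0, 0.0, -1.0]]
force: [-3.3, -0.4, 1.0]
opening: 0.008
```

Call:
{"name": "play_rows", "arguments": {
  "targets": [
    [1,0.0032,-0.0015,0,0,0,0.035],
    [1,0.0033,-0.0014,0,0,0,0.035],
    [1,0,0,0,0,0,0]
  ]
}}

```text
time_s: 15.12
position: [0.573, -0.1188, 0.0496]
tcp_rot: [[0.118, 0.993, 0.001], [0.993, -0.118, -0.0], [-0.0, 0.001, -1.0]]
force: [-3.2, 0.9, 0.3]
opening: 0.004
```

```bash
python3 - <<'E'
from h import *
where()
E
```

```text
t 15.125 pos [ 0.573  -0.1188  0.0496] F [-3.2  0.9  0.3] y ang -6.8 opening 0.0040922596549620065
r 0.1008 behind 0.022 Ft -3.31
```

Call:
{"name": "play_rows", "arguments": {
  "targets": [
    [1,0.0034,-0.0012,0,0,0,0.035],
    [1,0.0034,-0.001,0,0,0,0.035],
    [1,0,0,0,0,0,0]
  ]
}}

```text
time_s: 15.5
position: [0.5796, -0.121, 0.0496]
tcp_rot: [[0.049, 0.999, 0.001], [0.999, -0.049, -0.0], [-0.0, 0.001, -1.0]]
force: [-3.4, -0.6, 0.7]
opening: 0.009
```

Call:
{"name": "play_rows", "arguments": {
  "targets": [
    [1,0.0035,-0.0009,0,0,0,0.035],
    [1,0.0035,-0.0007,0,0,0,0.035],
    [1,0,0,0,0,0,0]
  ]
}}

```text
time_s: 15.88
position: [0.5859, -0.1228, 0.0495]
tcp_rot: [[-0.022, 1.0, -0.0], [1.0, 0.022, -0.0], [-0.0, -0.0, -1.0]]
force: [-4.7, -2.9, 0.5]
opening: 0.002
```

Call:
{"name": "play_rows", "arguments": {
  "targets": [
    [1,0.0035,-0.0006,0,0,0,0.035],
    [1,0.0035,-0.0005,0,0,0,0.035],
    [1,0,0,0,0,0,0]
  ]
}}

```text
time_s: 16.25
position: [0.5926, -0.1243, 0.0495]
tcp_rot: [[-0.092, 0.996, -0.001], [0.996, 0.092, -0.001], [-0.001, -0.001, -1.0]]
force: [-5.5, -3.5, 0.9]
opening: 0.006
```

```bash
python3 - <<'E'
from h import *
where();pic("w7")
E
```

```text
t 16.25 pos [ 0.5926 -0.1243  0.0495] F [-5.5 -3.5  0.9] y ang 5.3 opening 0.006201668157729811
r 0.1013 behind 0.0234 Ft -5.78
handle angle 268.4 r 0.057 0.0928 px [ 329  172   38   71 1753]
```

Call:
{"name": "play_rows", "arguments": {
  "targets": [
    [1,0.0035,-0.0003,0,0,0,0.035],
    [1,0.0035,-0.0002,0,0,0,0.035],
    [1,0,0,0,0,0,0]
  ]
}}

```text
time_s: 16.68
position: [0.6002, -0.1252, 0.0496]
tcp_rot: [[-0.161, 0.987, 0.0], [0.987, 0.161, -0.002], [-0.002, 0.0, -1.0]]
force: [-4.0, -2.9, -0.1]
opening: 0.004
```

Call:
{"name": "play_rows", "arguments": {
  "targets": [
    [1,0.0035,0,0,0,0,0.035],
    [1,0.0035,0,0,0,0,0.035],
    [1,0,0,0,0,0,0]
  ]
}}

```text
time_s: 17.05
position: [0.6082, -0.1249, 0.0498]
tcp_rot: [[-0.228, 0.974, 0.003], [0.974, 0.228, -0.001], [-0.002, 0.002, -1.0]]
force: [-2.0, -1.8, 0.3]
opening: 0.005
```

```bash
python3 - <<'E'
from h import *
where();pic("w8")
E
```

```text
t 17.05 pos [ 0.6082 -0.1249  0.0498] F [-2.  -1.8  0.3] y ang 13.2 opening 0.0052188529059095465
r 0.1012 behind 0.0222 Ft -2.36
handle angle 277.1 r 0.0572 0.0919 px [ 330  173   36   69 1654]
```

Call:
{"name": "play_rows", "arguments": {
  "targets": [
    [1,0.0035,0.0002,0,0,0,0.035],
    [1,0.0035,0.0003,0,0,0,0.035],
    [1,0,0,0,0,0,0]
  ]
}}

```text
time_s: 17.48
position: [0.6155, -0.1232, 0.0499]
tcp_rot: [[-0.297, 0.955, 0.003], [0.955, 0.297, -0.0], [-0.001, 0.003, -1.0]]
force: [0.8, -0.4, 0.4]
opening: 0.002
```

```bash
python3 - <<'E'
from h import *
where();pic("w9")
E
```

```text
t 17.475 pos [ 0.6155 -0.1232  0.0499] F [ 0.8 -0.4  0.4] y ang 17.3 opening 0.001781418501125299
r 0.1 behind 0.0219 Ft 0.64
handle angle 282.4 r 0.0577 0.0862 px [ 333  177   36   57 1462]
```

```bash
python3 - <<'E'
from h import *
w=cv2.imread("pics/w9.png");s=bot.capture("scene")
o=np.vstack([cv2.resize(w[0:260,120:520],(640,416)),np.hstack([cv2.resize(s[180:260,270:380],(253,184)),cv2.resize(cv2.imread("pics/w8.png")[0:115,140:380],(387,184))])])
cv2.imwrite("pics/m9.png",o)
E
```

```text
(no output)
```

View pics/m9.png

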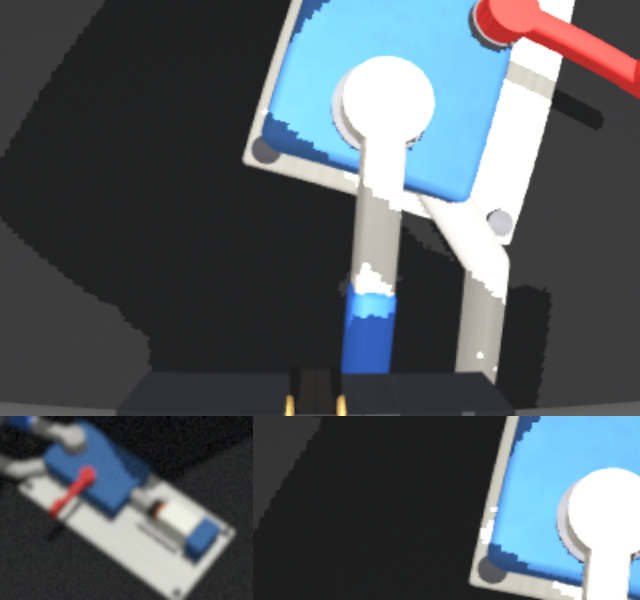

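Force has dropped to zero with the cap close to the block. To test for lock I back off and see whether the handle follows.

Call:
{"name": "play_rows", "arguments": {
  "targets": [
    [1,-0.0035,-0.0003,0,0,0,0],
    [1,-0.0035,-0.0002,0,0,0,0],
    [1,0,0,0,0,0,0],
    [1,0,0,0,0,0,0]
  ]
}}

```text
time_s: 18.08
position: [0.607, -0.1241, 0.0496]
tcp_rot: [[-0.296, 0.955, 0.0], [0.955, 0.296, -0.0], [-0.0, 0.0, -1.0]]
force: [0.1, 0.1, -0.3]
opening: 0.007
```

```bash
python3 - <<'E'
from h import *
where();pic("w10")
# steel bar axis angle near pivot, w9 vs w10
for n in("w7","w8","w9","w10"):
    w=cv2.imread(f"pics/{n}.png");c=dict(np.load(f"pics/{n}.npz"));H,S,V=cv2.split(cv2.cvtColor(w,cv2.COLOR_BGR2HSV))
    m=((H>98)&(H<128)&(S>120)&(V>50))
    # first rows of the blue grip (grip's inner end): mid point
    k,l,st,cc=cv2.connectedComponentsWithStats(m.astype(np.uint8))
    for i in range(1,k):
        x,y,ww,hh,a=st[i]
        if 1200<a<2200 and y>150:
            q=[]
            for v in range(y+8,y+34,4):
                r=np.flatnonzero(l[v]==i);p=onz(c,(r[0]+r[-1])/2,v,.066,wray)[:2]-PV;q.append(np.degrees(np.arctan2(p[1],p[0]))%360)
            print(n,np.round(q,1))
E
```

```text
t 18.075 pos [ 0.607  -0.1241  0.0496] F [ 0.1  0.1 -0.3] y ang 17.2 opening 0.007027122493704885
r 0.0983 behind 0.0302 Ft 0.09
handle angle 283.7 r 0.0573 0.0842 px [ 353  180   36   54 1494]
w7 [265.4 268.5 268.7 268.6 268.8 268.6 268.9]
w8 [275.3 277.1 277.4 277.4 277.4 277.4 277.6]
w9 [282.3 282.5 282.5 282.5 282.7 282.7 282.7]
w10 [283.8 284.3 284.  284.2 284.2 284.3 284.3]
```

The handle stayed at about 284° while I backed off 8 mm with no force on it, so it is over centre and holding. I take the hand away and check from above.

Call:
{"name": "play_rows", "arguments": {
  "targets": [
    [1,-0.015,-0.005,0,0,0,0],
    [1,0,0,0.05,0,0,0],
    [1,0,0,0.05,0,0,0],
    [1,0,0,0.05,0,0,0],
    [1,0.029,0.045,0,0,0,-0.07],
    [1,0.029,0.045,0,0,0,-0.07],
    [1,0.029,0.045,0,0,0,-0.07],
    [1,0.029,0.045,0,0,0,-0.07],
    [1,0,0,0,0,0,0],
    [1,0,0,0,0,0,0]
  ]
}}

```text
time_s: 19.38
position: [0.7066, 0.0504, 0.1988]
tcp_rot: [[-0.022, 1.0, -0.002], [1.0, 0.022, -0.001], [-0.001, -0.002, -1.0]]
force: [-0.6, 0.1, -0.6]
opening: 0.004
```

```bash
python3 - <<'E'
from h import *
where();pic("w11")
w=cv2.imread("pics/w11.png")
c=dict(np.load("pics/w11.npz"))
o=np.array([.6037,.1287,0]);a=np.radians(1.15);R=np.array([[np.cos(a),-np.sin(a),0],[np.sin(a),np.cos(a),0],[0,0,1]])
for n,X in dict(pivot=[0,-.15,.07],tab=[.088,-.105,.076],anv=[0,.036,.052]).items(): print(n,(o+R@X).round(4),wproj(c,o+R@X).round(1))
# cell block/cap mask in the clamp frame
H,S,V=cv2.split(cv2.cvtColor(w,cv2.COLOR_BGR2HSV))
p=np.argwhere(((H<22)&(S>110)&(V>80)));p=p[(p[:,1]<320)&(p[:,1]>180)];print("orange",p.min(0) if len(p) else 0,p.max(0) if len(p) else 0)
t=bot.capture("scene");cv2.imwrite("pics/s11.png",t)
o2=np.zeros((600,800,3),np.uint8);o2[:400,:640]=w
o2[400:,:400]=cv2.resize(t[195:255,280:400],(400,200),interpolation=cv2.INTER_CUBIC)
o2[400:,400:]=cv2.resize(w[60:180,180:420],(400,200),interpolation=cv2.INTER_CUBIC)
cv2.imwrite("pics/m11.png",o2)
E
```

```text
t 19.375 pos [0.7066 0.0504 0.1988] F [-0.6  0.1 -0.6] y ang 1.2 opening 0.0036193681801380373
r -0.0695 behind -0.1015 Ft -0.55
pivot [ 0.6067 -0.0213  0.07  ] [222.9 254.2]
tab [0.6938 0.0255 0.076 ] [303.5 217.3]
anv [0.603  0.1647 0.052 ] [218.1  76.5]
orange [120 181] [322 319]
```

View pics/m11.png

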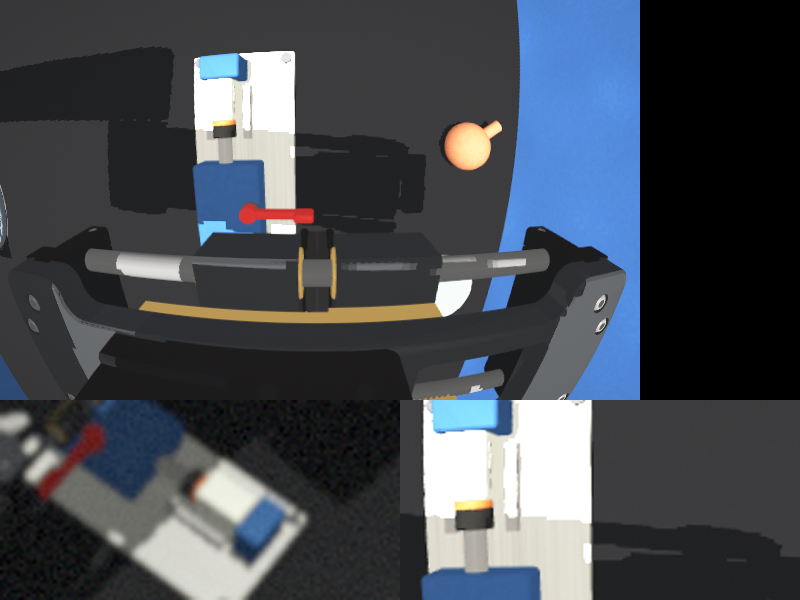

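```bash
python3 - <<'E'
from h import *
c=dict(np.load("pics/w11.npz"));w=cv2.imread("pics/w11.png")
P=lambda u,v,z:onz(c,u,v,z,wray)[:2].round(4)
for v in range(74,142,2): print(v,w[v,224].tolist(),end=" ")
print()
print("cap/pad",P(224,125.5,.043),"block/cap",P(224,119.5,.052),P(224,119.5,.043),"anvil",P(222,80,.052))
print("lever tab end",P(313,210,.076),P(313,221,.076))
E
```

```text
74 [255, 227, 137] 76 [249, 186, 110] 78 [255, 255, 255] 80 [255, 255, 255] 82 [255, 255, 255] 84 [255, 255, 255] 86 [255, 255, 255] 88 [255, 255, 255] 90 [255, 255, 255] 92 [255, 255, 255] 94 [255, 255, 255] 96 [255, 255, 255] 98 [255, 255, 255] 100 [255, 255, 255] 102 [255, 255, 255] 104 [255, 255, 255] 106 [255, 255, 255] 108 [255, 255, 255] 110 [255, 255, 255] 112 [255, 255, 255] 114 [255, 255, 255] 116 [255, 255, 255] 118 [255, 255, 255] 120 [173, 242, 255] 122 [154, 248, 255] 124 [132, 236, 255] 126 [74, 80, 82] 128 [73, 78, 79] 130 [72, 76, 79] 132 [72, 76, 78] 134 [73, 77, 78] 136 [73, 76, 78] 138 [139, 147, 151] 140 [171, 179, 183] 
cap/pad [0.6069 0.1132] block/cap [0.6097 0.1197] [0.607  0.1196] anvil [0.6072 0.1608]
lever tab end [0.7029 0.0332] [0.7031 0.0219]
```

The jaw gap over the cell measures 50.8 mm (50 means home, 56 proud), so the cap is home and the clamp is locked. Now the lever, approaching from the +y side of its tab.

Call:
{"name": "play_rows", "arguments": {
  "targets": [
    [1,-0.0133,0.003,-0.04,0,0,0],
    [1,0,0,-0.05,0,0,0],
    [1,0,0,-0.04,0,0,0],
    [1,0,0,-0.013,0,0,0],
    [1,0,0,0,0,0,0],
    [1,0,0,0,0,0,0]
  ]
}}

```text
time_s: 20.23
position: [0.6962, 0.0534, 0.0587]
tcp_rot: [[-0.021, 1.0, 0.004], [1.0, 0.021, -0.0], [-0.0, 0.004, -1.0]]
force: [-0.5, 0.2, 0.6]
opening: 0.003
```

Call:
{"name": "play_rows", "arguments": {
  "targets": [
    [1,0,-0.004,0,0,0,0],
    [1,0,-0.004,0,0,0,0],
    [1,0,-0.002,0,0,0,0],
    [1,0,0,0,0,0,0]
  ]
}}

```text
time_s: 20.72
position: [0.6947, 0.0437, 0.0567]
tcp_rot: [[-0.021, 1.0, 0.0], [1.0, 0.021, -0.0], [-0.0, 0.0, -1.0]]
force: [-0.8, -0.3, 0.8]
opening: 0.005
```

Call:
{"name": "play_rows", "arguments": {
  "targets": [
    [1,0,-0.002,0,0,0,0],
    [1,0,-0.002,0,0,0,0],
    [1,0,0,0,0,0,0]
  ]
}}

```text
time_s: 21.1
position: [0.6945, 0.0402, 0.0565]
tcp_rot: [[-0.021, 1.0, -0.0], [1.0, 0.021, 0.001], [0.001, -0.0, -1.0]]
force: [0.6, 1.1, -0.1]
opening: 0.002
```

Call:
{"name": "play_rows", "arguments": {
  "targets": [
    [1,0,-0.002,0,0,0,0],
    [1,0,-0.002,0,0,0,0],
    [1,0,0,0,0,0,0]
  ]
}}

```text
time_s: 21.48
position: [0.6948, 0.0373, 0.0566]
tcp_rot: [[-0.021, 1.0, 0.001], [1.0, 0.021, 0.002], [0.002, 0.001, -1.0]]
force: [0.7, 4.9, 0.3]
opening: 0.007
```

Call:
{"name": "play_rows", "arguments": {
  "targets": [
    [1,0,-0.002,0,0,0,0],
    [1,0,-0.002,0,0,0,0],
    [1,0,0,0,0,0,0]
  ]
}}

```text
time_s: 21.85
position: [0.6948, 0.0316, 0.0567]
tcp_rot: [[-0.021, 1.0, 0.0], [1.0, 0.021, -0.001], [-0.001, 0.0, -1.0]]
force: [1.6, 2.3, 0.4]
opening: 0.007
```

Call:
{"name": "play_rows", "arguments": {
  "targets": [
    [1,0,-0.002,0,0,0,0],
    [1,0,0,0,0,0,0]
  ]
}}

```text
time_s: 22.1
position: [0.6947, 0.0292, 0.0566]
tcp_rot: [[-0.021, 1.0, 0.0], [1.0, 0.021, -0.001], [-0.001, 0.0, -1.0]]
force: [0.8, 0.5, 0.4]
opening: 0.004
```

```bash
cat > pad.py <<'E'
import sys
from h import *
n=sys.argv[1];c=bot.get_calibration("wrist");w=bot.capture("wrist");cv2.imwrite(f"pics/{n}.png",w);np.savez(f"pics/{n}.npz",**c)
s=bot.read_state();print(np.round(s["position"],4),np.round(s["force"],1),s["time_s"])
y=np.linspace(.165,.07,96)
for k in y[::2]:
    u,v=wproj(c,[.6037+.02*(.1287-k),k,.043]).round().astype(int)
    if 0<=u<640 and 0<=v<400: print(round(k,3),v,w[v,u].tolist(),end=";")
E
python3 pad.py w12
```

```text
[0.6947 0.0293 0.0566] [0.4 0.5 0.5] 22.15
0.165 20 [246, 252, 252];0.163 23 [250, 254, 254];0.161 26 [250, 254, 254];0.159 29 [250, 254, 254];0.157 32 [250, 254, 254];0.155 35 [250, 254, 254];0.153 38 [250, 254, 254];0.151 41 [251, 254, 254];0.149 44 [251, 254, 254];0.147 47 [251, 254, 254];0.145 50 [251, 254, 254];0.143 53 [251, 254, 254];0.141 56 [251, 254, 254];0.139 59 [251, 254, 254];0.137 62 [251, 254, 254];0.135 65 [251, 254, 254];0.133 69 [252, 254, 254];0.131 72 [252, 254, 254];0.129 75 [252, 254, 254];0.127 78 [252, 254, 254];0.125 81 [252, 254, 254];0.123 84 [251, 254, 254];0.121 88 [164, 184, 184];0.119 91 [73, 153, 250];0.117 94 [81, 164, 252];0.115 97 [76, 156, 250];0.113 101 [32, 35, 35];0.111 104 [30, 34, 35];0.109 107 [33, 35, 35];0.107 110 [33, 35, 36];0.105 113 [33, 34, 36];0.103 117 [33, 34, 35];0.101 120 [30, 31, 32];0.099 123 [198, 209, 213];0.097 126 [195, 207, 212];0.095 130 [195, 206, 211];0.093 133 [180, 192, 197];0.091 136 [193, 204, 209];0.089 139 [177, 188, 192];0.087 143 [77, 82, 84];0.085 146 [77, 82, 84];0.083 149 [77, 82, 84];0.081 152 [77, 83, 84];0.079 155 [78, 83, 85];0.077 159 [76, 82, 84];0.075 162 [78, 83, 85];0.073 165 [72, 68, 65];0.071 168 [68, 41, 23];
```

Call:
{"name": "play_rows", "arguments": {
  "targets": [
    [1,0,-0.002,0,0,0,0],
    [1,0,0,0,0,0,0],
    [1,0,0,0,0,0,0]
  ]
}}

```text
time_s: 22.52
position: [0.6946, 0.0277, 0.0566]
tcp_rot: [[-0.021, 1.0, -0.0], [1.0, 0.021, -0.0], [-0.0, -0.0, -1.0]]
force: [-0.3, 0.8, 1.1]
opening: 0.006
```

```bash
python3 pad.py w13 | tr ';' '\n' | awk 'NR%2==1' | sed -n 8,26p
```

```text
0.139 57 [251, 254, 254]
0.135 63 [252, 254, 254]
0.131 69 [252, 254, 254]
0.127 76 [252, 254, 254]
0.123 82 [249, 253, 254]
0.119 88 [77, 136, 225]
0.115 95 [75, 155, 250]
0.111 101 [32, 35, 35]
0.107 108 [33, 35, 35]
0.103 114 [31, 32, 34]
0.099 121 [197, 208, 212]
0.095 127 [194, 206, 210]
0.091 134 [184, 195, 200]
0.087 140 [77, 82, 84]
0.083 147 [78, 83, 85]
0.079 153 [77, 82, 84]
0.075 159 [77, 82, 85]
0.071 166 [69, 42, 24]
```

```bash
python3 - <<'E'
from h import *
for n in("w11","w12","w13"):
    w=cv2.imread(f"pics/{n}.png");c=dict(np.load(f"pics/{n}.npz"));H,S,V=cv2.split(cv2.cvtColor(w,cv2.COLOR_BGR2HSV))
    m=((H<5)|(H>174))&(S>150)&(V>70);m[:,:200]=0;m[:, 360:]=0;v,u=np.nonzero(m)
    print(n,len(u),u.min(),u.max(),v.min(),v.max())
    for x in range(u.min(),u.max()+1,8):
        r=v[u==x]
        if len(r): print(x,r.min(),r.max(),onz(c,x,r.min(),.058,wray)[:2].round(4),end=" | ")
    print()
    hand(c,w)
w=cv2.imread("pics/w13.png");cv2.imwrite("pics/m13.png",cv2.resize(w[60:300,180:460],(700,600)))
E
```

```text
w11 942 239 313 204 223
239 213 217 [0.6246 0.0221] | 247 204 223 [0.6338 0.0323] | 255 206 218 [0.6423 0.0303] | 263 209 218 [0.6507 0.0273] | 271 209 218 [0.6592 0.0275] | 279 210 218 [0.6676 0.0267] | 287 210 218 [0.6759 0.0269] | 295 209 222 [0.6842 0.0282] | 303 208 223 [0.6924 0.0294] | 311 208 223 [0.7007 0.0296] | Traceback (most recent call last):
  File "<stdin>", line 5, in <module>
    return umr_minimum(a, axis, None, out, keepdims, initial, where)
ValueError: zero-size array to reduction operation minimum which has no identity
```

```bash
python3 - <<'E'
from h import *
t=bot.capture("scene");g=bot.capture("top");cv2.imwrite("pics/s13.png",t);cv2.imwrite("pics/t13.png",g)
b=cv2.imread("pics/s11.png")
o=np.hstack([cv2.resize(x[150:260,250:390],(400,314),interpolation=cv2.INTER_CUBIC) for x in(b,t)])
cv2.imwrite("pics/m13.png",np.vstack([o,cv2.resize(g[140:240,240:380],(800,286)[::1],interpolation=cv2.INTER_CUBIC) if 0 else np.hstack([cv2.resize(g[140:240,240:380],(400,286),interpolation=cv2.INTER_CUBIC),cv2.resize(cv2.imread("pics/w13.png")[50:300,150:490],(400,286))])]))
E
```

```text
(no output)
```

View pics/m13.png

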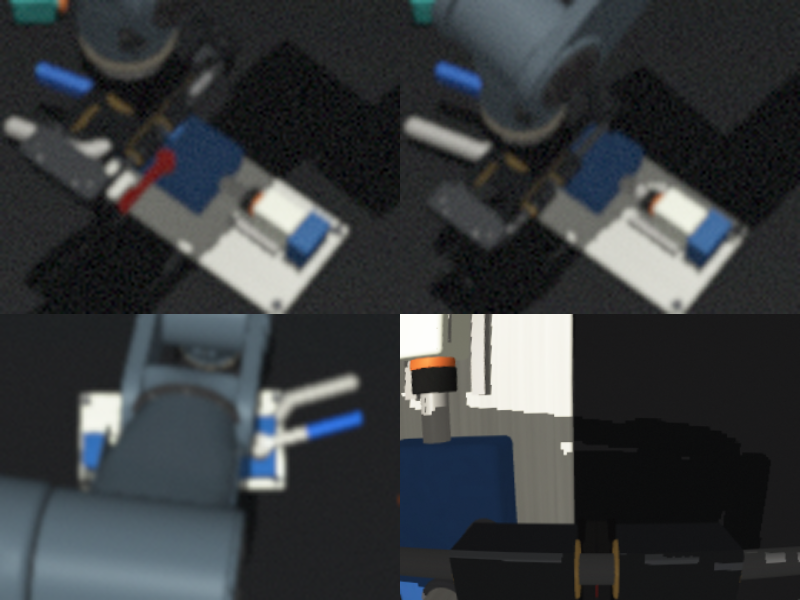

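It is still locked (handle unmoved, pad on the cap) and the lever force is low. I keep pushing in small steps.

Call:
{"name": "play_rows", "arguments": {
  "targets": [
    [1,0,-0.002,0,0,0,0],
    [1,0,0,0,0,0,0]
  ]
}}

```text
time_s: 22.92
position: [0.6944, 0.0259, 0.0565]
tcp_rot: [[-0.021, 1.0, -0.001], [1.0, 0.021, 0.0], [0.0, -0.001, -1.0]]
force: [0.6, 2.3, 1.3]
opening: 0.003
```

Call:
{"name": "play_rows", "arguments": {
  "targets": [
    [1,0,-0.002,0,0,0,0],
    [1,0,0,0,0,0,0],
    [1,0,0,0,0,0,0]
  ]
}}

```text
time_s: 23.3
position: [0.6943, 0.024, 0.0564]
tcp_rot: [[-0.021, 1.0, -0.001], [1.0, 0.021, 0.0], [0.0, -0.001, -1.0]]
force: [-0.4, 2.8, 1.2]
opening: 0.007
```

```bash
python3 pad.py w14 | tr ';' '\n' | awk 'NR%2==1' | sed -n 12,26p; python3 -c "
from h import *
w=cv2.imread('pics/w14.png');H,S,V=cv2.split(cv2.cvtColor(w,cv2.COLOR_BGR2HSV))
v,u=np.nonzero(((H<5)|(H>174))&(S>120)&(V>50));print(len(u), u[:30],v[:30])"
```

```text
0.123 76 [247, 253, 253]
0.119 82 [68, 134, 233]
0.115 89 [75, 155, 250]
0.111 95 [32, 34, 34]
0.107 102 [32, 33, 34]
0.103 108 [32, 35, 35]
0.099 115 [197, 208, 212]
0.095 121 [190, 201, 206]
0.091 128 [164, 175, 180]
0.087 134 [198, 209, 214]
0.083 141 [77, 83, 85]
0.079 147 [78, 83, 85]
0.075 153 [77, 83, 85]
0.071 160 [68, 41, 23]
167 [213 214 215 216 217 218 219 220 221 222 211 212 213 214 215 216 217 218
 219 220 221 222 223 224 210 211 212 213 214 215] [228 228 228 228 228 228 228 228 228 228 229 229 229 229 229 229 229 229
 229 229 229 229 229 229 230 230 230 230 230 230]
```

Call:
{"name": "play_rows", "arguments": {
  "targets": [
    [1,0,-0.002,0,0,0,0],
    [1,0,0,0,0,0,0]
  ]
}}

```text
time_s: 23.6
position: [0.6943, 0.0221, 0.0563]
tcp_rot: [[-0.021, 1.0, -0.001], [1.0, 0.021, 0.0], [0.0, -0.001, -1.0]]
force: [-1.3, 2.8, 0.3]
opening: 0.003
```

Call:
{"name": "play_rows", "arguments": {
  "targets": [
    [1,0,-0.002,0,0,0,0],
    [1,0,0,0,0,0,0]
  ]
}}

```text
time_s: 23.85
position: [0.6941, 0.0204, 0.0563]
tcp_rot: [[-0.021, 1.0, -0.001], [1.0, 0.021, 0.001], [0.001, -0.001, -1.0]]
force: [-1.6, 4.6, 0.2]
opening: 0.002
```

```bash
python3 pad.py w15 | tr ';' '\n' | awk 'NR%2==1' | sed -n 12,22p; python3 - <<'E'
from h import *
w=cv2.imread('pics/w15.png');c=dict(np.load("pics/w15.npz"));o,d=0,0
H,S,V=cv2.split(cv2.cvtColor(w,cv2.COLOR_BGR2HSV))
k,l,st,cc=cv2.connectedComponentsWithStats((((H<6)|(H>172))&(S>120)&(V>40)).astype(np.uint8))
for i in range(1,k):
    if st[i,4]>15: print(st[i],cc[i].round(1),onz(c,*cc[i],.058,wray)[:2].round(4),onz(c,*cc[i],.076,wray)[:2].round(4))
t=bot.capture("top");b=cv2.imread("pics/t13.png");
for x in(b,t):
    H,S,V=cv2.split(cv2.cvtColor(x,cv2.COLOR_BGR2HSV));m=((H>100)&(H<125)&(S>140)&(V>90)).astype(np.uint8);m[:150]=0;m[230:]=0;m[:,:335]=0;m[:,375:]=0
    v,u=np.nonzero(m);print("handle px",len(u),u.mean() if len(u) else 0,v.mean() if len(u) else 0)
E
```

```text
0.123 70 [246, 252, 252]
0.119 77 [80, 161, 251]
0.115 83 [77, 158, 250]
0.111 89 [32, 35, 35]
0.107 96 [33, 34, 35]
0.103 102 [32, 34, 36]
0.099 109 [193, 204, 209]
0.095 115 [195, 207, 212]
0.091 122 [200, 211, 216]
0.087 128 [198, 209, 214]
0.083 135 [193, 206, 211]
[198 222  35  27 350] [212.8 231.5] [0.633  0.0273] [0.6396 0.0345]
[316 287   3  14  39] [316.9 293.4] [ 0.6946 -0.0115] [0.6944 0.    ]
handle px 125 355.264 178.816
handle px 128 355.578125 178.859375
```

Call:
{"name": "play_rows", "arguments": {
  "targets": [
    [1,0,-0.002,0,0,0,0],
    [1,0,0,0,0,0,0]
  ]
}}

```text
time_s: 24.2
position: [0.694, 0.0188, 0.0562]
tcp_rot: [[-0.021, 1.0, -0.001], [1.0, 0.021, 0.001], [0.002, -0.001, -1.0]]
force: [-2.4, 6.3, -0.2]
opening: 0.008
```

Call:
{"name": "play_rows", "arguments": {
  "targets": [
    [1,0,-0.002,0,0,0,0],
    [1,0,0,0,0,0,0]
  ]
}}

```text
time_s: 24.45
position: [0.6939, 0.0183, 0.0561]
tcp_rot: [[-0.02, 1.0, -0.002], [1.0, 0.02, 0.004], [0.004, -0.001, -1.0]]
force: [-0.6, 9.7, 0.1]
opening: 0.003
```

```bash
cat > hp.py <<'E'
from h import *
t=bot.capture("top")
H,S,V=cv2.split(cv2.cvtColor(t,cv2.COLOR_BGR2HSV));m=((H>100)&(H<125)&(S>140)&(V>90)).astype(np.uint8);m[:150]=0;m[240:]=0;m[:,:340]=0;m[:,375:]=0
v,u=np.nonzero(m);ct=bot.get_calibration("top")
if len(u):
    p=onz(ct,u.mean(),v.mean(),.068)[:2]-PV;print("handle",len(u),np.degrees(np.arctan2(p[1],p[0]))%360,np.hypot(*p))
where()
E
python3 hp.py;python3 pad.py w16 | tr ';' '\n' | awk 'NR%2==1' | sed -n 12,22p
```

```text
handle 120 267.18939104627634 0.09700664903719514
t 24.5 pos [0.694  0.0186 0.0561] F [-0.7 10.4  0.1] y ang 1.1 opening 0.005173544286687772
r -0.0382 behind -0.088 Ft -0.49
0.123 68 [239, 249, 249]
0.119 74 [73, 141, 242]
0.115 80 [76, 157, 251]
0.111 87 [31, 34, 34]
0.107 93 [33, 35, 36]
0.103 100 [34, 35, 36]
0.099 106 [31, 33, 33]
0.095 113 [200, 211, 215]
0.091 119 [198, 209, 214]
0.087 126 [197, 209, 214]
0.083 132 [179, 191, 196]
```

Call:
{"name": "play_rows", "arguments": {
  "targets": [
    [1,0,0.004,0,0,0,0],
    [1,0,0.004,0,0,0,0],
    [1,0,0,0,0,0,0]
  ]
}}

```text
time_s: 24.92
position: [0.6955, 0.0261, 0.0563]
tcp_rot: [[-0.021, 1.0, 0.002], [1.0, 0.021, 0.003], [0.003, 0.002, -1.0]]
force: [1.1, 7.9, -1.7]
opening: 0.003
```

```bash
python3 hp.py; python3 - <<'E'
from h import *
ct=bot.get_calibration("top");b=cv2.imread("pics/t13.png");t=bot.capture("top");cv2.imwrite("pics/t17.png",t)
for x in(b,t):
    H,S,V=cv2.split(cv2.cvtColor(x,cv2.COLOR_BGR2HSV));m=((H>100)&(H<125)&(S>140)&(V>90)).astype(np.uint8);m[:150]=0;m[230:]=0;m[:,:330]=0;m[:,375:]=0
    k,l,st,cc=cv2.connectedComponentsWithStats(m)
    for i in range(1,k):
        if st[i,4]>40:
            v,u=np.nonzero(l==i);q=onz(ct,*cc[i],.068)[:2]
            far=onz(ct,u.max()+.5,v[u>=u.max()-1].mean(),.068)[:2]
            print(st[i],cc[i],q,"ang",np.degrees(np.arctan2(*(q-PV)[::-1]))%360,"tip",far,np.degrees(np.arctan2(*(far-PV)[::-1]))%360,np.hypot(*(far-PV)))
E
```

```text
handle 115 255.77451612872028 0.09500748415292964
t 24.975 pos [0.6955 0.026  0.0563] F [ 0.6  7.4 -2.4] y ang 1.2 opening 0.006754432244768821
r -0.0455 behind -0.0897 Ft 0.76
[348 174  19  10 115] [357.02608696 178.11304348] [ 0.63099928 -0.11345959] ang 284.7707420073364 tip [ 0.63743066 -0.14566232] 283.8800716057826 0.12810293323626912
[348 188  19  10 116] [356.96551724 192.54310345] [ 0.58164971 -0.1130044 ] ang 254.72162501735477 tip [ 0.57510294 -0.14518079] 255.69120804724966 0.12784688018965135
```

The handle is now swinging back (284.8° → 267° → 255°), so the clamp has released. I back fully off the lever.

Call:
{"name": "play_rows", "arguments": {
  "targets": [
    [1,0,0.006,0,0,0,0],
    [1,0,0.01,0,0,0,0],
    [1,0,0.012,0,0,0,0],
    [1,0,0,0,0,0,0],
    [1,0,0,0,0,0,0]
  ]
}}

```text
time_s: 25.65
position: [0.6948, 0.0514, 0.0567]
tcp_rot: [[-0.021, 1.0, 0.0], [1.0, 0.021, -0.001], [-0.001, 0.0, -1.0]]
force: [-0.7, 1.0, 0.0]
opening: 0.007
```

Call:
{"name": "play_rows", "arguments": {
  "targets": [
    [1,0,0,0.05,0,0,0],
    [1,0,0,0.05,0,0,0],
    [1,0,0,0.04,0,0,0],
    [1,0,0,0,0,0,0],
    [1,0,0,0,0,0,0],
    [1,0,0,0,0,0,0]
  ]
}}

```text
time_s: 26.4
position: [0.6933, 0.0517, 0.1945]
tcp_rot: [[-0.021, 1.0, -0.004], [1.0, 0.021, 0.0], [0.0, -0.004, -1.0]]
force: [0.7, -0.7, -0.2]
opening: 0.003
```

```bash
cat > chk.py <<'E'
from h import *
ct=bot.get_calibration("top");t=bot.capture("top");cv2.imwrite("pics/tf.png",t)
H,S,V=cv2.split(cv2.cvtColor(t,cv2.COLOR_BGR2HSV));m=((H>100)&(H<125)&(S>140)&(V>90)).astype(np.uint8);m[:150]=0;m[235:]=0;m[:,:330]=0;m[:,375:]=0
k,l,st,cc=cv2.connectedComponentsWithStats(m)
for i in range(1,k):
    if st[i,4]>40:
        q=onz(ct,*cc[i],.068)[:2];print("handle",st[i,4],np.degrees(np.arctan2(*(q-PV)[::-1]))%360,np.hypot(*(q-PV)))
E
python3 chk.py;python3 pad.py w18 | tr ';' '\n'; python3 - <<'E'
from h import *
c=dict(np.load("pics/w18.npz"));w=cv2.imread("pics/w18.png");H,S,V=cv2.split(cv2.cvtColor(w,cv2.COLOR_BGR2HSV))
k,l,st,cc=cv2.connectedComponentsWithStats((((H<4)|(H>174))&(S>140)&(V>60)).astype(np.uint8))
for i in range(1,k):
    if st[i,4]>60: print("red",st[i],onz(c,st[i,0]+st[i,2],cc[i][1],.07,wray)[:2])
E
```

```text
handle 121 243.31046042787955 0.09414872326256468
[0.6937 0.0519 0.1947] [-0.9  0.2 -0. ] 26.5
0.165 78 [229, 217, 205]
0.163 80 [255, 255, 255]
0.161 81 [255, 255, 255]
0.159 83 [255, 255, 255]
0.157 85 [255, 255, 255]
0.155 87 [255, 255, 255]
0.153 89 [255, 255, 255]
0.151 91 [255, 255, 255]
0.149 93 [255, 255, 255]
0.147 95 [255, 255, 255]
0.145 97 [255, 255, 255]
0.143 99 [255, 255, 255]
0.141 100 [255, 255, 255]
0.139 102 [255, 255, 255]
0.137 104 [255, 255, 255]
0.135 106 [255, 255, 255]
0.133 108 [255, 255, 255]
0.131 110 [255, 255, 255]
0.129 112 [255, 255, 255]
0.127 114 [255, 255, 255]
0.125 116 [255, 255, 255]
0.123 118 [255, 255, 255]
0.121 120 [255, 255, 255]
0.119 121 [253, 255, 255]
0.117 123 [163, 251, 255]
0.115 125 [151, 248, 255]
0.113 127 [254, 255, 255]
0.111 129 [255, 255, 255]
0.109 131 [255, 255, 255]
0.107 133 [255, 255, 255]
0.105 135 [39, 41, 40]
0.103 137 [39, 41, 41]
0.101 139 [39, 40, 41]
0.099 141 [40, 41, 42]
0.097 142 [40, 41, 42]
0.095 144 [40, 41, 42]
0.093 146 [39, 40, 41]
0.091 148 [95, 100, 101]
0.089 150 [166, 175, 179]
0.087 152 [166, 175, 178]
0.085 154 [166, 174, 178]
0.083 156 [166, 174, 178]
0.081 158 [166, 174, 178]
0.079 160 [166, 176, 180]
0.077 161 [166, 177, 181]
0.075 163 [166, 175, 179]
0.073 165 [153, 141, 131]
0.071 167 [146, 93, 56]
red [ 251  207   77   20 1009] [0.70439849 0.02700795]
```

Call:
{"name": "play_rows", "arguments": {
  "targets": [
    [1,0,0,0.02,0,0,0],
    [1,0,0,0,0,0,0],
    [1,0,0,0,0,0,0],
    [1,0,0,0,0,0,0],
    [1,0,0,0,0,0,0],
    [1,0,0,0,0,0,0],
    [1,0,0,0,0,0,0],
    [1,0,0,0,0,0,0]
  ]
}}

```text
time_s: 27.5
position: [0.6946, 0.052, 0.2166]
tcp_rot: [[-0.021, 1.0, 0.0], [1.0, 0.021, -0.0], [-0.0, 0.0, -1.0]]
force: [0.7, 1.4, -0.5]
opening: 0.003
```

```bash
python3 chk.py;python3 pad.py w19 | tr ';' '\n'| sed -n 22,36p; python3 - <<'E'
from h import *
for n in("top0","tf"):
    w=cv2.imread(f"pics/{n}.png");H,S,V=cv2.split(cv2.cvtColor(w,cv2.COLOR_BGR2HSV))
    k,l,st,cc=cv2.connectedComponentsWithStats(((H>78)&(H<98)&(S>120)&(V>80)).astype(np.uint8))
    print(n,[cc[i].round(1).tolist() for i in range(1,k) if 40<st[i,4]<400])
    m=((S<60)&(V>150)).astype(np.uint8);m[:,:160]=0;m[205:,:205]=m[205:,:205];k,l,st,cc=cv2.connectedComponentsWithStats(m)
    print("white",[cc[i].round(1).tolist() for i in range(1,k) if 60<st[i,4]<400])
E
```

```text
handle 113 241.37642990790096 0.09367077900895311
0.125 116 [255, 255, 255]
0.123 118 [255, 255, 255]
0.121 119 [255, 255, 255]
0.119 121 [246, 254, 255]
0.117 123 [162, 251, 255]
0.115 125 [152, 247, 255]
0.113 127 [255, 255, 255]
0.111 128 [255, 255, 255]
0.109 130 [255, 255, 255]
0.107 132 [255, 255, 255]
0.105 134 [78, 81, 81]
0.103 136 [40, 41, 42]
0.101 137 [39, 41, 42]
0.099 139 [41, 41, 42]
0.097 141 [40, 41, 42]
top0 [[418.0, 189.9], [390.1, 199.9], [403.3, 228.1], [436.8, 248.0]]
white [[546.0, 132.6], [508.8, 151.6], [406.0, 154.6], [336.4, 169.7], [460.2, 181.1], [429.7, 216.5], [216.5, 221.7], [184.9, 231.4], [531.5, 288.2], [548.0, 297.8]]
tf [[417.9, 189.9], [390.1, 200.0], [403.3, 228.1], [436.8, 248.1]]
white [[298.8, 117.6], [546.1, 132.6], [509.0, 150.8], [406.0, 154.6], [340.2, 169.3], [460.2, 181.2], [333.6, 190.9], [187.9, 189.6], [216.4, 221.7], [184.8, 231.4], [277.2, 284.7], [524.5, 291.0], [547.4, 297.5], [279.0, 398.2]]
```

```bash
python3 -c "
from rig import bot
print(bot.hand_in())"
```

```text
the job is handed in; nothing more can be done
None
```

The job is done and handed in at about 27.6 s. The cell with the proud cap now stands capped and free in the nest, and the clamp is open again.

**What I did:**
- **Placing:** I picked the cell whose cap stood 12.4 mm beyond its block and set it in the nest with the cap facing the pad.
- **Closing:** I pushed the handle in small steps. The highest force I read was about 6.5 N, then it fell to zero. I backed off 8 mm and the handle stayed at about 284° by itself.
- **Locked check:** The jaw gap over the cell measured 50.8 mm. A cap fully home gives 50 mm and a proud one 56 mm.
- **Release:** I pushed the red lever until the clamp let go, then backed off.

**Last checks:**
- **Clamp:** The handle had swung back about 0.75 rad, to 241°. The pad stood about 8 mm clear of the cap, and the lever was back at rest.
- **Cell:** The cap is flush on the block, about 6 mm beyond it.
- **Bystanders:** The finished cell, the four turquoise cells, the crucible and the two nearest white bottles are where they were. I did not check the other objects separately.

**What differed from the description:**
- **Lever travel:** The clamp let go only after about 24 mm of finger travel, against the 10 to 15 mm stated. The force there was about 10 N, below the 30 N limit. The lever may have been near its stop.
- **Handle lock:** I did not push the handle on to feel the hard stop after lock. Lock was judged from the force drop, the back-off test and the jaw gap.
- **Pad position:** When last seen, the pad was about 7 mm short of its fully open position. The handle was still moving slowly open.

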